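# Clamp down a pressure canner lid evenly

## Robot

A 6-joint arm with a two-finger parallel gripper is mounted at the origin on a cart in front of the work surface, level with it; the furniture and walls round the work are solid. World frame = base frame: x ahead of the robot, y to its left, z up, the work surface at z = 0. Lengths are in m, angles in degrees, forces in N, time in s.
With the tool pointing down it reaches from about 0.375 to 0.9 m from the base axis. Payload 3.1 kg.
Tool frame: the origin (TCP) lies at the very end of the fingers, on their centre line; the grasp point (between the pads) lies bot.grip_point_offset behind it (bot.grip_point_offset is the distance from the TCP to the grasp point, in m); z points along the fingers, y is the line along which they close (so a half turn about z gives the same grasp; the last joint's range is limited). The gripper opens to 87 mm and grips with 3 to 60 N. Pads are 19 mm wide; open, the fingers measure 117 mm over their backs; the gripper's body (75 mm by 190 mm) begins 51 mm behind the grasp point.
Start: joints at [-81.561, 30.224, 82.088, -0, 67.689, -10.227], TCP at [0.2, -0.592, 0.223] pointing down, gripper open.
Joint ranges: [-176.69, 176.69], [-43.24, 126.21], [12.49, 139.97], [-82, 262], [0, 151.66], [-163.58, 163.58]. Speed limits (degrees/s): [159.86, 159.86, 180, 180, 180, 180].

## Interface

Orientations are given as a 3x3 rotation matrix whose columns are the frame's x, y, z axes.
In Python, from rig import bot, viewer, ticket gives the robot as it stands.
- The arm moves only by the tool servo_tool, never from a script. Its argument "targets" is a list of rows, each an object with "offset": the shift along the tool's x, y, z in m, a list of three; "dr": the turn, a rotation vector about the tool's x, y, z in degrees, a list of three. In form: [{"offset": [x, y, z], "dr": [ax, ay, az]}, ...]. A call has 1 to 20 rows; each row is the pose to reach, as a shift and turn from the pose commanded when the call began, along the tool's axes at that moment; what a row does not reach only later rows make up. A row lasts 1/12 s, in which the tool goes at most 41.7 mm and 7.16 degrees, less where a joint would pass 70% of its speed; a pose out of reach is approached as far as the arm can. A call with a gripper value outside its range is refused whole. "gripper" is the gripper command: -1 is fully open, 1 is shut, values between are in proportion, set as the call begins (left out, the last holds). The fingers move at their own pace and stop on an object; the grip force is fixed at half the most. Time passes only in rows, so rows that repeat a pose let the fingers close. It gives the time, the measured TCP pose, the force, the opening and the grip force at its end, in the units of the state.
- bot.read_state(): the state, without advancing time (a new reading comes with each control period).
- viewer.capture(name): name is "scene" or "top" or "wrist"; returns a dict with "color" (384x512x3 uint8, red, green, blue), "camera_matrix" (3x3 intrinsics, pixels), "R" (3x3) and "t" (3): a world point X has camera coordinates R X + t. Camera axes: x right, y down, z forward; pixel columns grow to the right and rows downward; lengths in m; the calibration is good to about 2 mm. A picture is of the moment at which its call begins. There is no depth.
- ticket.hand_in(): hands the job in; it is judged then, once.
The state is a dict: "time_s": time; "joint_positions": joint angles; "qvel": joint speeds; "tau": joint torques, N m; "position": TCP position; "tcp_rot": TCP orientation; "force": force on the tool from outside, world axes, zero at the start; "moment": the same for the moment, N m; "opening": opening from 0.0 (shut) to 1.0 (fully open); "grasp_force": force on a finger pad.
Only numpy, scipy, OpenCV 4.12 (cv2) and the standard library are available. Lean on these libraries where they do the work, as an engineer would, in place of code of your own. Each camera call takes 0.05 s, during which the arm holds its last target. There are 200 camera calls.

## Task

Close the pressure canner: tighten its four clamp knobs clockwise, crosswise (a knob, then the one opposite, then the other pair) and a little at a time, first drawing all four down lightly and only then going round again to tighten them, so that the lid goes down level and never cocks. Finish with the lid seated and all four knobs snug at about 0.25 N m, none overtightened, and do not disturb the jar, the mandarin and the tin beside it.

Things in the scene. Friction and masses are not known exactly. Their poses are not given: they have to be found in the camera images.
- canner: low cast-aluminium pressure canner (pot), 146 mm across and 80 mm high, heavy and fixed to the table, with a black side handle on its +y and -y sides 50 mm up. Origin: centre of its underside, z up. Its four studs stand on a circle of 78 mm radius at 45, 135, 225 and 315 degrees in its own x-y plane.
- lid: aluminium lid, 148 mm across, with four 8 mm thick lugs, on the canner's red springy gasket. Origin: centre of its underside, 88 mm above the table at the start, z up. It can only sink and tilt: it sinks 1.7 to 5.1 mm (differs between canners) on the gasket before its lugs land on the metal seat. A plug in its middle rises 29 mm above the origin.
- knob_0: black clamp knob over the lid's lug at +x+y (45 degrees) of the canner, opposite knob_2. Shape of all four: upright grip bar 48 mm long (own x), 12 mm thick (own y), 30 mm tall, on a round hub 24 mm across. Origin: on the stud's axis at the knob's foot, z up, about 97 mm above the table at the start; hub up to 12 mm above the origin, bar from 12 to 42 mm.
- knob_1: black clamp knob over the lid's lug at -x+y (135 degrees) of the canner, opposite knob_3. Same shape and axes as knob_0. Motion of all four: clockwise from above tightens; it comes down 4 mm per rad (coarse thread) until its lug is on the seat, then hardly any more; it stays where left and needs 0.8 to 2.2 rad in all, different for each knob. Its foot starts 0.4 to 1.6 mm above the lug.
- knob_2: black clamp knob over the lid's lug at -x-y (225 degrees) of the canner, opposite knob_0. Same shape and axes as knob_0. Torque of all four: about 0.05 N m free, under 0.12 on the gasket; on the seat it climbs about 0.8 N m per rad of grip turn. The bar is sprung on its hub (2 N m per rad), so the torque stays readable while the bar is held still; let go, it springs back in line. Snug: 0.25 N m (0.2 to 0.3). Too tight: over 0.4.
- knob_3: black clamp knob over the lid's lug at +x-y (315 degrees) of the canner, opposite knob_1. Same shape, axes and behaviour as the others. A knob made snug while the lid still leans loses some (up to a third) as the others pull the lid level.
- spice_jar: small glass spice jar with a red cap, 47 mm across, 97 mm tall, standing loose behind the canner; origin: centre of its underside
- mandarin: mandarin, 48 mm across, 40 mm tall, lying loose to the left of the canner; origin: centre of its underside
- tin: flat fish tin, 86 mm across, 40 mm tall, standing loose behind and to the right of the canner; origin: centre of its underside

How it is judged (in metres and radians):
On the way:
1. first round: all four knobs have been screwed down lightly (each by at least 0.4 mm) while none is tight yet (each clamps with less than 14 N) (distance of each of knob_0, knob_1, knob_2, knob_3 from where it was at the start of the episode above 0.0004 m and contact force between each of knob_0, knob_1, knob_2, knob_3 and lid below 14 N), for 0.1 s.
At the end, for the whole second after the job is handed in: every one of the four knobs clamps its lug of the lid with 10 to 46 N (about 0.12 to 0.4 N m of tightening torque; the gasket alone gives less than 9 N, so the lug is on the seat), the lid lies level within 0.006 rad, and the knobs are still (contact force between knob_0 and lid between 10 and 46 N and contact force between knob_1 and lid between 10 and 46 N and contact force between knob_2 and lid between 10 and 46 N and contact force between knob_3 and lid between 10 and 46 N and angle between lid's own z axis and vertical below 0.006 rad and linear speed of each of knob_0, knob_1, knob_2, knob_3 below 0.003 m/s); the robot touches nothing.
It fails at once if the lid cocked by more than 0.034 rad (one side 5 mm lower than the other) (angle between lid's own z axis and vertical above 0.034 rad).
It fails at once if a knob overtightened: it clamps the lid with more than 70 N (contact force between any of knob_0, knob_1, knob_2, knob_3 and lid above 70 N).
It fails at once if two neighbouring knobs screwed down (each over 0.5 mm) while the two knobs opposite them had not been turned (under 0.2 mm): not crosswise ((distance of each of knob_0, knob_1 from where it was at the start of the episode above 0.0005 m and distance of each of knob_2, knob_3 from where it was at the start of the episode below 0.0002 m) or (distance of each of knob_1, knob_2 from where it was at the start of the episode above 0.0005 m and distance of each of knob_3, knob_0 from where it was at the start of the episode below 0.0002 m) or (distance of each of knob_2, knob_3 from where it was at the start of the episode above 0.0005 m and distance of each of knob_0, knob_1 from where it was at the start of the episode below 0.0002 m) or (distance of each of knob_3, knob_0 from where it was at the start of the episode above 0.0005 m and distance of each of knob_1, knob_2 from where it was at the start of the episode below 0.0002 m)).
It fails at once if the spice jar, the mandarin or the tin was moved by more than 20 mm (distance of any of spice_jar, mandarin, tin from where it was at the start of the episode above 0.02 m).
It also fails if it takes over 72 s, if anything falls off the work surface, if the arm or the gripper's body presses on something with over 40 N, if the wrist force passes 120 N, or if a joint passes its speed limit or range.

## Working session

There is one attempt and no reset: what is moved stays moved. The work goes in short steps, Python scripts to look and compute and a tool call to move; the robot and the scene stay as the last step left them, time stands still between calls to the robot, and variables do not carry over. Pictures are saved under pics/ and viewed, at most 10 in all, crops included, and the job is handed in when it is done.

Besides the shell and the picture viewer there is one more tool, called after "Emit:" as name(argument=value, ...) on one line, values as JSON. servo_tool: Moves the arm, as the interface text tells. Its arguments: {"type":"object","properties":{"targets":{"type":"array"},"gripper":{"type":"number"}},"required":["targets"]}

```bash
mkdir -p pics; ls; python3 - <<'E'
from rig import bot, viewer
import cv2, numpy as np, pickle
d={}
for n in ["top","scene"]:
    c=viewer.capture(n); d[n]=c
    cv2.imwrite(f"pics/{n}0.png",c["color"][:,:,::-1])
    print(n,c["camera_matrix"].tolist(),(-c["R"].T@c["t"]).round(3),c["R"].round(3).tolist())
pickle.dump(d,open("c0.pkl","wb"))
s=bot.read_state();print({k:np.round(v,3).tolist() for k,v in s.items()},bot.grip_point_offset)
E
```

```text
pics
top [[434.0524931705618, 0.0, 260.3082826800056], [0.0, 434.0524931705618, 193.74238934292822], [0.0, 0.0, 1.0]] [0.534 0.097 1.085] [[0.029, -1.0, 0.008], [-0.996, -0.029, -0.082], [0.082, -0.005, -0.997]]
scene [[435.2482503528416, 0.0, 264.1201457172808], [0.0, 435.2482503528416, 188.21694107593635], [0.0, 0.0, 1.0]] [0.092 0.562 0.699] [[-0.661, -0.75, -0.005], [-0.492, 0.439, -0.752], [0.566, -0.495, -0.659]]
{'time_s': 0.1, 'joint_positions': [-81.56, 30.274, 82.149, 0.003, 67.692, -10.225], 'qvel': [-0.003, -0.15, -0.097, 0.0, 0.001, -0.014], 'tau': [0.0, -44.099, -17.715, 0.064, 0.053, -0.0], 'position': [0.2, -0.591, 0.222], 'tcp_rot': [[0.947, 0.32, -0.0], [0.32, -0.947, 0.002], [0.0, -0.002, -1.0]], 'force': [0.215, -0.317, 0.075], 'moment': [-0.022, 0.03, 0.009], 'grasp_force': 0.0, 'opening': 1.0} 0.0187
```

View pics/top0.png

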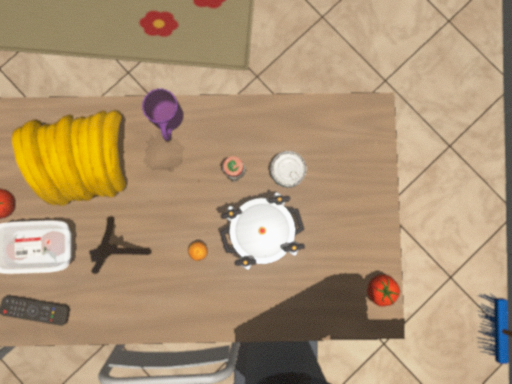

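View pics/scene0.png

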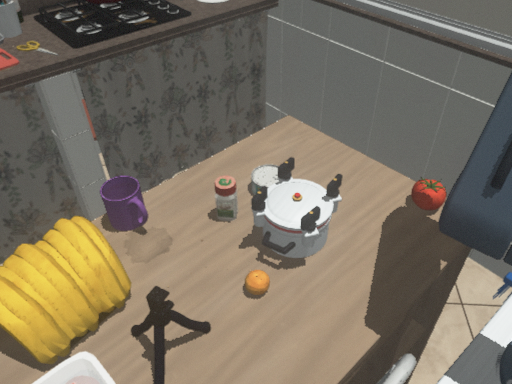

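The top view shows the canner at about (262,230), with dark knobs near (231,211), (277,200), (292,248) and (245,262). The mandarin is at (198,250), the jar at (233,167) and the tin at (288,168). The scene view agrees with this.

```bash
cat > h.py <<'E'
import numpy as np, cv2
def ray(c,u,v,z):
    K,R,t=map(np.array,(c["camera_matrix"],c["R"],c["t"]))
    o=-R.T@t; d=R.T@np.linalg.inv(K)@np.array([u,v,1.])
    return o+d*(z-o[2])/d[2]
E
python3 - <<'E'
import pickle,cv2,numpy as np
from h import ray
d=pickle.load(open("c0.pkl","rb")); c=d["top"]; im=c["color"]
g=im.max(2); x0,y0,x1,y1=205,180,320,280
m=(g[y0:y1,x0:x1]<60).astype(np.uint8)
n,l,s,ce=cv2.connectedComponentsWithStats(m)
for i in range(1,n):
    if s[i,4]>8:
        u,v=ce[i]+[x0,y0]; print(s[i],(round(u,1),round(v,1)),ray(c,u,v,.13)[:2].round(4))
print("plug",ray(c,262.3,230.4,.117),"orange",ray(c,198,250,.03),"jar",ray(c,233,167,.097),"tin",ray(c,288,168,.04))
cv2.imwrite("pics/crop.png",cv2.resize(im[y0:y1,x0:x1,::-1],None,fx=6,fy=6,interpolation=cv2.INTER_CUBIC))
E
```

```text
plug [0.53226432 0.08513648 0.117     ] orange [0.48056793 0.2377501  0.03      ] jar [0.67525988 0.15623227 0.097     ] tin [0.68492494 0.02604628 0.04      ]
```

View pics/crop.png

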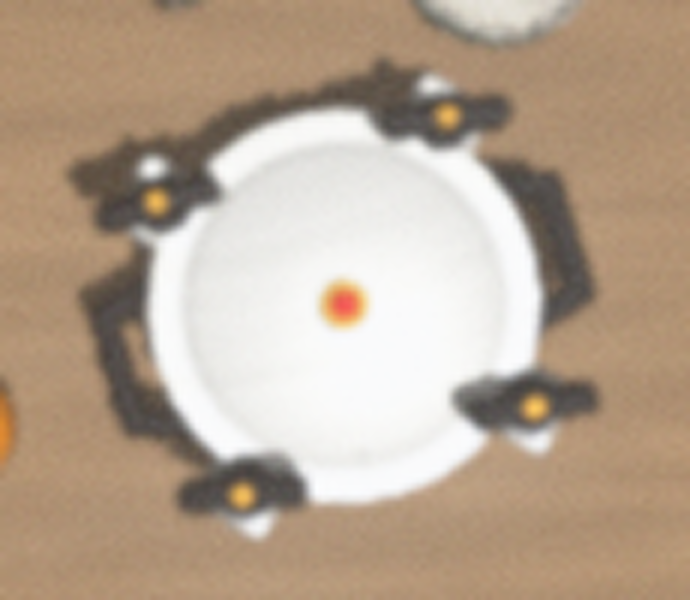

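Emit:
servo_tool(targets=[{"offset": [0.531, -0.535, -0.077], "dr": [0, 0, -71.3]}, {"offset": [0.531, -0.535, -0.077], "dr": [0, 0, -71.3]}, {"offset": [0.531, -0.535, -0.077], "dr": [0, 0, -71.3]}, {"offset": [0.531, -0.535, -0.077], "dr": [0, 0, -71.3]}, {"offset": [0.531, -0.535, -0.077], "dr": [0, 0, -71.3]}, {"offset": [0.531, -0.535, -0.077], "dr": [0, 0, -71.3]}, {"offset": [0.531, -0.535, -0.077], "dr": [0, 0, -71.3]}, {"offset": [0.531, -0.535, -0.077], "dr": [0, 0, -71.3]}, {"offset": [0.531, -0.535, -0.077], "dr": [0, 0, -71.3]}, {"offset": [0.531, -0.535, -0.077], "dr": [0, 0, -71.3]}, {"offset": [0.531, -0.535, -0.077], "dr": [0, 0, -71.3]}, {"offset": [0.531, -0.535, -0.077], "dr": [0, 0, -71.3]}, {"offset": [0.531, -0.535, -0.077], "dr": [0, 0, -71.3]}, {"offset": [0.531, -0.535, -0.077], "dr": [0, 0, -71.3]}, {"offset": [0.531, -0.535, -0.077], "dr": [0, 0, -71.3]}, {"offset": [0.531, -0.535, -0.077], "dr": [0, 0, -71.3]}, {"offset": [0.531, -0.535, -0.077], "dr": [0, 0, -71.3]}, {"offset": [0.531, -0.535, -0.077], "dr": [0, 0, -71.3]}, {"offset": [0.531, -0.535, -0.077], "dr": [0, 0, -71.3]}, {"offset": [0.531, -0.535, -0.077], "dr": [0, 0, -71.3]}])

```text
time_s: 1.77
position: [0.5326, 0.0872, 0.2993]
tcp_rot: [[-0.004, 1.0, 0.0], [1.0, 0.004, 0.0], [0.0, 0.0, -1.0]]
force: [0.2, -0.1, -0.9]
opening: 1.001
grasp_force: 0.0
```

```bash
python3 - <<'E'
from rig import bot, viewer
import cv2, numpy as np, pickle
c=viewer.capture("wrist"); pickle.dump(c,open("c1.pkl","wb"))
cv2.imwrite("pics/w1.png",c["color"][:,:,::-1])
print((-c["R"].T@c["t"]).round(3),c["R"].round(3).tolist())
s=bot.read_state();print({k:np.round(s[k],3).tolist() for k in("time_s","joint_positions","position","tcp_rot","moment")})
E
```

```text
[0.532 0.169 0.46 ] [[1.0, 0.004, 0.0], [0.004, -0.955, 0.298], [0.002, -0.298, -0.955]]
{'time_s': 1.817, 'joint_positions': [-2.745, 18.66, 88.882, -0.047, 72.537, -2.858], 'position': [0.532, 0.085, 0.299], 'tcp_rot': [[-0.002, 1.0, -0.001], [1.0, 0.002, -0.001], [-0.001, -0.001, -1.0]], 'moment': [0.01, -0.091, -0.033]}
```

View pics/w1.png

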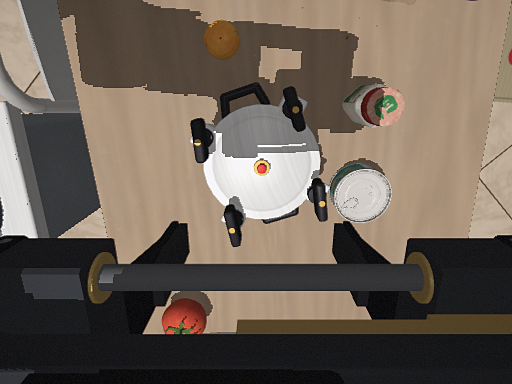

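The wrist view shows all four knobs: knob_0 near (293,109), knob_1 (200,140), knob_2 (234,224), knob_3 (320,200). Each has a small yellow dot on top. Next I measure the dots and bar directions.

```bash
python3 - <<'E'
import pickle,cv2,numpy as np
from h import ray
for name,c,(x0,y0,x1,y1) in (("top",pickle.load(open("c0.pkl","rb"))["top"],(205,180,320,280)),("wrist",pickle.load(open("c1.pkl","rb")),(180,75,340,250))):
    im=c["color"][y0:y1,x0:x1]; hsv=cv2.cvtColor(im,cv2.COLOR_RGB2HSV)
    ym=((hsv[...,0]>12)&(hsv[...,0]<30)&(hsv[...,1]>130)&(hsv[...,2]>110)).astype(np.uint8)
    dm=((hsv[...,2]<(80 if name=="top" else 50))|(ym>0)).astype(np.uint8)
    n,l,s,ce=cv2.connectedComponentsWithStats(ym)
    n2,l2,s2,ce2=cv2.connectedComponentsWithStats(dm)
    for i in range(1,n):
        if s[i,4]<3: continue
        u,v=ce[i]; k=l2[int(round(v)),int(round(u))]
        pts=np.argwhere(l2==k)[:,::-1]+[x0,y0]
        W=np.array([ray(c,a,b,.13)[:2] for a,b in pts])
        d=W-W.mean(0); w,V=np.linalg.eigh(d.T@d/len(d)); a=np.degrees(np.arctan2(V[1,1],V[0,1]))%180
        print(name,s[i,4],(u+x0).round(1),(v+y0).round(1),ray(c,u+x0,v+y0,.139)[:2].round(4),"bar n",len(pts),"dir",a.round(1),"len",(np.sqrt(12*w)).round(3),W.mean(0).round(3))
E
```

```text
top 9 279.0 199.0 [0.6017 0.0508] bar n 9 dir 149.8 len [0.006 0.006] [0.602 0.05 ]
top 10 230.5 213.0 [0.5681 0.1557] bar n 10 dir 65.0 len [0.005 0.008] [0.568 0.156]
top 5 260.2 231.8 [0.5291 0.0899] bar n 5 dir 46.8 len [0.003 0.012] [0.529 0.09 ]
top 22 205.5 250.7 [0.485 0.207] bar n 22 dir 3.1 len [0.004 0.023] [0.485 0.208]
top 11 293.6 247.5 [0.4974 0.0165] bar n 11 dir 19.8 len [0.007 0.008] [0.497 0.016]
top 9 245.0 262.0 [0.4633 0.1208] bar n 9 dir 81.5 len [0.006 0.006] [0.463 0.121]
wrist 28 295.4 109.3 [0.5693 0.1545] bar n 624 dir 109.8 len [0.016 0.044] [0.568 0.155]
wrist 8 197.0 140.1 [0.4646 0.1219] bar n 541 dir 96.7 len [0.019 0.042] [0.467 0.124]
wrist 49 261.9 167.3 [0.5346 0.0922] bar n 24894 dir 87.8 len [0.181 0.201] [0.532 0.092]
wrist 9 264.7 164.8 [0.5377 0.095 ] bar n 24894 dir 87.8 len [0.181 0.201] [0.532 0.092]
wrist 29 321.9 203.5 [0.6039 0.0498] bar n 373 dir 103.0 len [0.017 0.051] [0.601 0.054]
wrist 20 231.6 230.0 [0.4992 0.016 ] bar n 24894 dir 87.8 len [0.181 0.201] [0.532 0.092]
```

```bash
python3 - <<'E'
import pickle,cv2,numpy as np
c=pickle.load(open("c1.pkl","rb"))
im=np.clip(c["color"][80:250,182:342,::-1].astype(float)*1.8,0,255).astype(np.uint8)
cv2.imwrite("pics/w1c.png",cv2.resize(im,None,fx=3.5,fy=3.5,interpolation=cv2.INTER_CUBIC))
E
```

```text
(no output)
```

View pics/w1c.png

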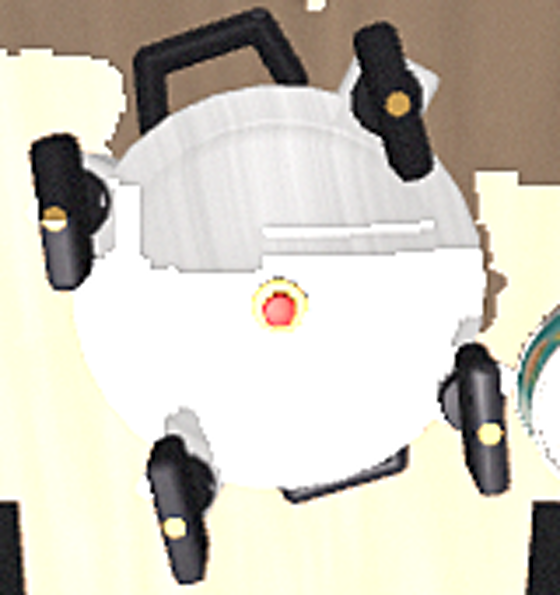

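```bash
cat > nxt.py <<'E'
# usage: nxt.py knob theta [z] -> state, and the shift in tool axes to that knob's grasp
import sys, numpy as np
from rig import bot
P={0:(.569,.155),1:(.4645,.1215),2:(.499,.016),3:(.603,.050)}
s=bot.read_state(); p=np.array(s["position"]); R=np.array(s["tcp_rot"])
th=np.degrees(np.arctan2(R[1,0],R[0,0])); m=np.array(s["moment"])
print("t %.2f pos %s th %.2f  Mz %.3f M %s F %s open %.3f gf %.1f j6 %.1f"%(s["time_s"],p.round(4),th,m[2],m.round(3),np.round(s["force"],1),s["opening"],s["grasp_force"],s["joint_positions"][5]))
if len(sys.argv)>2:
    k=int(sys.argv[1]); t=float(sys.argv[2]); z=float(sys.argv[3]) if len(sys.argv)>3 else .116
    d=R.T@np.array([P[k][0]-p[0],P[k][1]-p[1],0])
    print("to knob",k,"dx dy",d[:2].round(4),"z to .16:",round(p[2]-.16,4),"z to grasp:",round(p[2]-z,4),"drz",round(-((t-th+180)%360-180),2))
E
```

Emit:
servo_tool(gripper=0.0, targets=[{"offset": [0.07, 0.037, 0.139], "dr": [0, 0, -15]}, {"offset": [0.07, 0.037, 0.139], "dr": [0, 0, -15]}, {"offset": [0.07, 0.037, 0.139], "dr": [0, 0, -15]}, {"offset": [0.07, 0.037, 0.139], "dr": [0, 0, -15]}, {"offset": [0.07, 0.037, 0.139], "dr": [0, 0, -15]}, {"offset": [0.07, 0.037, 0.16], "dr": [0, 0, -15]}, {"offset": [0.07, 0.037, 0.183], "dr": [0, 0, -15]}, {"offset": [0.07, 0.037, 0.183], "dr": [0, 0, -15]}, {"offset": [0.07, 0.037, 0.183], "dr": [0, 0, -15]}])

```text
time_s: 2.57
position: [0.568, 0.1527, 0.1168]
tcp_rot: [[-0.256, 0.967, -0.003], [0.967, 0.256, -0.001], [-0.0, -0.003, -1.0]]
force: [0.3, -0.3, 0.9]
opening: 0.511
grasp_force: 0.0
```

```bash
python3 nxt.py 0 105
```

```text
t 2.57 pos [0.568  0.1527 0.1168] th 104.86  Mz -0.040 M [-0.027 -0.12  -0.04 ] F [ 0.3 -0.3  0.9] open 0.511 gf 0.0 j6 -10.6
to knob 0 dx dy [0.0019 0.0015] z to .16: -0.0432 z to grasp: 0.0008 drz -0.14
```

Emit:
servo_tool(gripper=1.0, targets=[{"offset": [0.002, 0.001, 0.001], "dr": [0, 0, 0]}, {"offset": [0.002, 0.001, 0.001], "dr": [0, 0, 0]}, {"offset": [0.002, 0.001, 0.001], "dr": [0, 0, 0]}, {"offset": [0.002, 0.001, 0.001], "dr": [0, 0, 0]}, {"offset": [0.002, 0.001, 0.001], "dr": [0, 0, 0]}])

```text
time_s: 2.98
position: [0.5698, 0.1569, 0.1164]
tcp_rot: [[-0.258, 0.966, 0.001], [0.966, 0.258, 0.0], [-0.0, 0.001, -1.0]]
force: [0.1, 0.3, -0.6]
opening: 0.208
grasp_force: 0.0
```

```bash
python3 nxt.py 0 105
```

```text
t 2.98 pos [0.5698 0.1569 0.1164] th 104.98  Mz -0.018 M [-0.044 -0.048 -0.018] F [ 0.1  0.3 -0.6] open 0.208 gf 0.0 j6 -10.4
to knob 0 dx dy [-0.0017 -0.0012] z to .16: -0.0436 z to grasp: 0.0004 drz -0.02
```

Emit:
servo_tool(targets=[{"offset": [-0.001, -0.001, 0], "dr": [0, 0, 0]}, {"offset": [-0.001, -0.001, 0], "dr": [0, 0, 0]}, {"offset": [-0.001, -0.001, 0], "dr": [0, 0, 0]}, {"offset": [-0.001, -0.001, 0.0004], "dr": [0, 0, 5]}, {"offset": [-0.001, -0.001, 0.0007], "dr": [0, 0, 10]}, {"offset": [-0.001, -0.001, 0.001], "dr": [0, 0, 15]}, {"offset": [-0.001, -0.001, 0.0014], "dr": [0, 0, 20]}, {"offset": [-0.001, -0.001, 0.0014], "dr": [0, 0, 20]}, {"offset": [-0.001, -0.001, 0.0014], "dr": [0, 0, 20]}])

```text
time_s: 3.73
position: [0.569, 0.1561, 0.1144]
tcp_rot: [[0.086, 0.996, 0.001], [0.996, -0.086, 0.001], [0.001, 0.001, -1.0]]
force: [-1.4, 2.4, 2.8]
opening: 0.139
grasp_force: 30.0
```

```bash
python3 nxt.py 2 100
```

```text
t 3.73 pos [0.569  0.1561 0.1144] th 85.08  Mz -0.015 M [ 0.364 -0.098 -0.015] F [-1.4  2.4  2.8] open 0.139 gf 30.0 j6 9.4
to knob 2 dx dy [-0.1455 -0.0577] z to .16: -0.0456 z to grasp: -0.0016 drz -14.92
```

Emit:
servo_tool(gripper=0.3, targets=[{"offset": [0, 0, 0], "dr": [0, 0, 0]}, {"offset": [0, 0, 0], "dr": [0, 0, 0]}, {"offset": [0, 0, -0.03], "dr": [0, 0, 0]}, {"offset": [0, 0, -0.046], "dr": [0, 0, 0]}, {"offset": [-0.1455, -0.0577, -0.046], "dr": [0, 0, -15]}, {"offset": [-0.1455, -0.0577, -0.046], "dr": [0, 0, -15]}, {"offset": [-0.1455, -0.0577, -0.046], "dr": [0, 0, -15]}, {"offset": [-0.1455, -0.0577, -0.046], "dr": [0, 0, -15]}, {"offset": [-0.1455, -0.0577, -0.046], "dr": [0, 0, -15]}, {"offset": [-0.1455, -0.0577, -0.025], "dr": [0, 0, -15]}, {"offset": [-0.1455, -0.0577, -0.002], "dr": [0, 0, -15]}, {"offset": [-0.1455, -0.0577, -0.002], "dr": [0, 0, -15]}, {"offset": [-0.1455, -0.0577, -0.002], "dr": [0, 0, -15]}])

```text
time_s: 4.82
position: [0.4976, 0.016, 0.1153]
tcp_rot: [[-0.174, 0.985, -0.003], [0.985, 0.174, 0.0], [0.001, -0.003, -1.0]]
force: [1.0, -0.2, 0.7]
opening: 0.349
grasp_force: 0.0
```

```bash
python3 nxt.py 2 100
```

```text
t 4.82 pos [0.4976 0.016  0.1153] th 100.00  Mz -0.003 M [ 0.071 -0.138 -0.003] F [ 1.  -0.2  0.7] open 0.349 gf 0.0 j6 -21.0
to knob 2 dx dy [-0.0003  0.0014] z to .16: -0.0447 z to grasp: -0.0007 drz -0.0
```

Emit:
servo_tool(gripper=1.0, targets=[{"offset": [0, 0, 0], "dr": [0, 0, 0]}, {"offset": [0, 0, 0], "dr": [0, 0, 0]}, {"offset": [0, 0, 0], "dr": [0, 0, 0]}, {"offset": [0, 0, 0], "dr": [0, 0, 0]}, {"offset": [0, 0, 0], "dr": [0, 0, 0]}, {"offset": [0, 0, 0.0004], "dr": [0, 0, 5]}, {"offset": [0, 0, 0.0007], "dr": [0, 0, 10]}, {"offset": [0, 0, 0.001], "dr": [0, 0, 15]}, {"offset": [0, 0, 0.0014], "dr": [0, 0, 20]}, {"offset": [0, 0, 0.0014], "dr": [0, 0, 20]}, {"offset": [0, 0, 0.0014], "dr": [0, 0, 20]}])

```text
time_s: 5.73
position: [0.4987, 0.0159, 0.1153]
tcp_rot: [[0.172, 0.985, 0.001], [0.985, -0.172, -0.0], [0.0, 0.001, -1.0]]
force: [-0.8, 0.5, 4.8]
opening: 0.136
grasp_force: 30.0
```

```bash
python3 nxt.py 1 97.5
```

```text
t 5.73 pos [0.4987 0.0159 0.1153] th 80.09  Mz -0.037 M [ 0.111  0.038 -0.037] F [-0.8  0.5  4.8] open 0.136 gf 30.0 j6 -1.1
to knob 1 dx dy [ 0.0982 -0.0519] z to .16: -0.0447 z to grasp: -0.0007 drz -17.41
```

Emit:
servo_tool(gripper=0.3, targets=[{"offset": [0, 0, 0], "dr": [0, 0, 0]}, {"offset": [0, 0, 0], "dr": [0, 0, 0]}, {"offset": [0, 0, -0.03], "dr": [0, 0, 0]}, {"offset": [0, 0, -0.045], "dr": [0, 0, 0]}, {"offset": [0.0982, -0.0519, -0.045], "dr": [0, 0, -17.4]}, {"offset": [0.0982, -0.0519, -0.045], "dr": [0, 0, -17.4]}, {"offset": [0.0982, -0.0519, -0.045], "dr": [0, 0, -17.4]}, {"offset": [0.0982, -0.0519, -0.045], "dr": [0, 0, -17.4]}, {"offset": [0.0982, -0.0519, -0.025], "dr": [0, 0, -17.4]}, {"offset": [0.0982, -0.0519, -0.001], "dr": [0, 0, -17.4]}, {"offset": [0.0982, -0.0519, -0.001], "dr": [0, 0, -17.4]}, {"offset": [0.0982, -0.0519, -0.001], "dr": [0, 0, -17.4]}])

```text
time_s: 6.73
position: [0.4637, 0.1211, 0.1148]
tcp_rot: [[-0.128, 0.992, -0.003], [0.992, 0.128, -0.0], [0.0, -0.003, -1.0]]
force: [0.4, 0.2, 0.1]
opening: 0.35
grasp_force: 0.0
```

```bash
sed -i 's/^if len/print("tau",np.round(s["tau"],3))\nif len/' nxt.py; python3 nxt.py 1 97.5
```

```text
t 6.73 pos [0.4637 0.1211 0.1148] th 97.36  Mz -0.017 M [ 0.014 -0.11  -0.017] F [0.4 0.2 0.1] open 0.350 gf 0.0 j6 -6.1
tau [ 1.2500e-01 -3.4609e+01 -9.5130e+00  4.7000e-02  3.7000e-02 -4.0000e-03]
to knob 1 dx dy [0.0003 0.0009] z to .16: -0.0452 z to grasp: -0.0012 drz -0.14
```

Emit:
servo_tool(gripper=1.0, targets=[{"offset": [0, 0, 0], "dr": [0, 0, 0]}, {"offset": [0, 0, 0], "dr": [0, 0, 0]}, {"offset": [0, 0, 0], "dr": [0, 0, 0]}, {"offset": [0, 0, 0], "dr": [0, 0, 0]}, {"offset": [0, 0, 0], "dr": [0, 0, 0]}, {"offset": [0, 0, 0.0004], "dr": [0, 0, 5]}, {"offset": [0, 0, 0.0007], "dr": [0, 0, 10]}, {"offset": [0, 0, 0.001], "dr": [0, 0, 15]}, {"offset": [0, 0, 0.0014], "dr": [0, 0, 20]}, {"offset": [0, 0, 0.0014], "dr": [0, 0, 20]}, {"offset": [0, 0, 0.0014], "dr": [0, 0, 20]}])

```text
time_s: 7.65
position: [0.4643, 0.1211, 0.1151]
tcp_rot: [[0.219, 0.976, 0.0], [0.976, -0.219, -0.001], [-0.001, 0.0, -1.0]]
force: [-1.1, -2.2, 5.8]
opening: 0.137
grasp_force: 30.0
```

```bash
python3 nxt.py 3 98
```

```text
t 7.65 pos [0.4643 0.1211 0.1151] th 77.38  Mz -0.006 M [-0.412  0.279 -0.006] F [-1.1 -2.2  5.8] open 0.137 gf 30.0 j6 13.9
tau [ 7.9200e-01 -3.3369e+01 -1.0234e+01  4.4400e-01 -5.3800e-01 -2.0000e-03]
to knob 3 dx dy [-0.0391  0.1508] z to .16: -0.0449 z to grasp: -0.0009 drz -20.62
```

Emit:
servo_tool(gripper=0.3, targets=[{"offset": [0, 0, 0], "dr": [0, 0, 0]}, {"offset": [0, 0, 0], "dr": [0, 0, 0]}, {"offset": [0, 0, -0.03], "dr": [0, 0, 0]}, {"offset": [0, 0, -0.045], "dr": [0, 0, 0]}, {"offset": [-0.0391, 0.1508, -0.045], "dr": [0, 0, -20.6]}, {"offset": [-0.0391, 0.1508, -0.045], "dr": [0, 0, -20.6]}, {"offset": [-0.0391, 0.1508, -0.045], "dr": [0, 0, -20.6]}, {"offset": [-0.0391, 0.1508, -0.045], "dr": [0, 0, -20.6]}, {"offset": [-0.0391, 0.1508, -0.045], "dr": [0, 0, -20.6]}, {"offset": [-0.0391, 0.1508, -0.025], "dr": [0, 0, -20.6]}, {"offset": [-0.0391, 0.1508, -0.001], "dr": [0, 0, -20.6]}, {"offset": [-0.0391, 0.1508, -0.001], "dr": [0, 0, -20.6]}, {"offset": [-0.0391, 0.1508, -0.001], "dr": [0, 0, -20.6]}])

```text
time_s: 8.73
position: [0.6015, 0.0508, 0.1141]
tcp_rot: [[-0.139, 0.99, -0.004], [0.99, 0.139, 0.001], [0.001, -0.004, -1.0]]
force: [-0.7, -0.1, -0.4]
opening: 0.348
grasp_force: 0.0
```

```bash
python3 nxt.py 3 98
```

```text
t 8.73 pos [0.6015 0.0508 0.1141] th 97.96  Mz 0.024 M [-0.01  -0.113  0.024] F [-0.7 -0.1 -0.4] open 0.348 gf 0.0 j6 -13.7
tau [-1.7600e-01 -4.3427e+01 -1.3014e+01  4.2000e-02  6.7000e-02 -0.0000e+00]
to knob 3 dx dy [-0.001   0.0014] z to .16: -0.0459 z to grasp: -0.0019 drz -0.04
```

Emit:
servo_tool(gripper=1.0, targets=[{"offset": [0, 0, 0], "dr": [0, 0, 0]}, {"offset": [0, 0, 0], "dr": [0, 0, 0]}, {"offset": [0, 0, 0], "dr": [0, 0, 0]}, {"offset": [0, 0, 0], "dr": [0, 0, 0]}, {"offset": [0, 0, 0], "dr": [0, 0, 0]}, {"offset": [0, 0, 0.0004], "dr": [0, 0, 5]}, {"offset": [0, 0, 0.0007], "dr": [0, 0, 10]}, {"offset": [0, 0, 0.001], "dr": [0, 0, 15]}, {"offset": [0, 0, 0.0014], "dr": [0, 0, 20]}, {"offset": [0, 0, 0.0014], "dr": [0, 0, 20]}, {"offset": [0, 0, 0.0014], "dr": [0, 0, 20]}])

```text
time_s: 9.65
position: [0.6035, 0.0504, 0.1149]
tcp_rot: [[0.206, 0.978, 0.002], [0.978, -0.206, 0.0], [0.0, 0.002, -1.0]]
force: [-0.8, 0.8, 5.4]
opening: 0.132
grasp_force: 30.0
```

```bash
python3 nxt.py 0 86; python3 - <<'E'
from rig import viewer
import cv2,numpy as np,pickle
c=viewer.capture("wrist"); pickle.dump(c,open("c2.pkl","wb"))
cv2.imwrite("pics/w2.png",np.clip(c["color"][:,:,::-1]*1.5,0,255).astype(np.uint8))
E
```

```text
t 9.65 pos [0.6035 0.0504 0.1149] th 78.08  Mz -0.026 M [ 0.066  0.06  -0.026] F [-0.8  0.8  5.4] open 0.132 gf 30.0 j6 6.1
tau [-2.1700e-01 -4.1637e+01 -1.2841e+01 -1.7000e-02 -2.5100e-01  2.9000e-02]
to knob 0 dx dy [ 0.0952 -0.0554] z to .16: -0.0451 z to grasp: -0.0011 drz -7.92
```

View pics/w2.png

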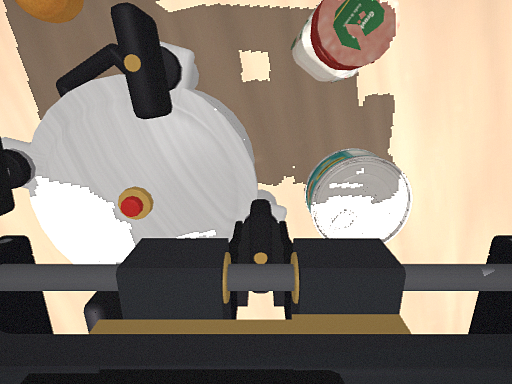

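Knob_0, with its dot at (132,62), has turned about 17° clockwise, so the turning works. Knob_3 is held centred between the fingers at (260,258). Round two: 25° each.

Emit:
servo_tool(gripper=0.3, targets=[{"offset": [0, 0, 0], "dr": [0, 0, 0]}, {"offset": [0, 0, 0], "dr": [0, 0, 0]}, {"offset": [0, 0, -0.03], "dr": [0, 0, 0]}, {"offset": [0, 0, -0.045], "dr": [0, 0, 0]}, {"offset": [0.0952, -0.0554, -0.045], "dr": [0, 0, -8.4]}, {"offset": [0.0952, -0.0554, -0.045], "dr": [0, 0, -8.4]}, {"offset": [0.0952, -0.0554, -0.045], "dr": [0, 0, -8.4]}, {"offset": [0.0952, -0.0554, -0.045], "dr": [0, 0, -8.4]}, {"offset": [0.0952, -0.0554, -0.025], "dr": [0, 0, -8.4]}, {"offset": [0.0952, -0.0554, 0], "dr": [0, 0, -8.4]}, {"offset": [0.0952, -0.0554, 0], "dr": [0, 0, -8.4]}, {"offset": [0.0952, -0.0554, 0], "dr": [0, 0, -8.4]}])

```text
time_s: 10.7
position: [0.5676, 0.1546, 0.1126]
tcp_rot: [[0.063, 0.998, -0.004], [0.998, -0.063, -0.001], [-0.001, -0.004, -1.0]]
force: [-0.1, 0.2, -0.1]
opening: 0.351
grasp_force: 0.0
```

```bash
python3 nxt.py 0 86.5
```

```text
t 10.70 pos [0.5676 0.1546 0.1126] th 86.39  Mz 0.017 M [-0.039 -0.144  0.017] F [-0.1  0.2 -0.1] open 0.351 gf 0.0 j6 8.0
tau [ 1.5800e-01 -4.2527e+01 -1.2492e+01  6.1000e-02  4.4000e-02 -7.0000e-03]
to knob 0 dx dy [0.0005 0.0014] z to .16: -0.0474 z to grasp: -0.0034 drz -0.11
```

Emit:
servo_tool(gripper=1.0, targets=[{"offset": [0, 0, 0], "dr": [0, 0, 0]}, {"offset": [0, 0, 0], "dr": [0, 0, 0]}, {"offset": [0, 0, 0], "dr": [0, 0, 0]}, {"offset": [0, 0, 0], "dr": [0, 0, 0]}, {"offset": [0, 0, 0], "dr": [0, 0, 0]}, {"offset": [0, 0, 0.0004], "dr": [0, 0, 6]}, {"offset": [0, 0, 0.0008], "dr": [0, 0, 12]}, {"offset": [0, 0, 0.0012], "dr": [0, 0, 18]}, {"offset": [0, 0, 0.0017], "dr": [0, 0, 25]}, {"offset": [0, 0, 0.0017], "dr": [0, 0, 25]}, {"offset": [0, 0, 0.0017], "dr": [0, 0, 25]}])

```text
time_s: 11.62
position: [0.5689, 0.1549, 0.1132]
tcp_rot: [[0.477, 0.879, 0.001], [0.879, -0.477, -0.0], [0.0, 0.001, -1.0]]
force: [-1.2, -0.5, 6.6]
opening: 0.141
grasp_force: 30.0
```

```bash
python3 nxt.py 2 81.5 .1145
```

```text
t 11.62 pos [0.5689 0.1549 0.1132] th 61.50  Mz -0.088 M [-0.209  0.246 -0.088] F [-1.2 -0.5  6.6] open 0.141 gf 30.0 j6 32.9
tau [ 2.9700e-01 -4.0467e+01 -1.2858e+01  2.4300e-01 -5.6900e-01  3.9000e-02]
to knob 2 dx dy [-0.1554  0.0049] z to .16: -0.0468 z to grasp: -0.0013 drz -20.0
```

Emit:
servo_tool(gripper=0.3, targets=[{"offset": [0, 0, 0], "dr": [0, 0, 0]}, {"offset": [0, 0, 0], "dr": [0, 0, 0]}, {"offset": [0, 0, -0.03], "dr": [0, 0, 0]}, {"offset": [0, 0, -0.047], "dr": [0, 0, 0]}, {"offset": [-0.1554, 0.0049, -0.047], "dr": [0, 0, -20]}, {"offset": [-0.1554, 0.0049, -0.047], "dr": [0, 0, -20]}, {"offset": [-0.1554, 0.0049, -0.047], "dr": [0, 0, -20]}, {"offset": [-0.1554, 0.0049, -0.047], "dr": [0, 0, -20]}, {"offset": [-0.1554, 0.0049, -0.047], "dr": [0, 0, -20]}, {"offset": [-0.1554, 0.0049, -0.025], "dr": [0, 0, -20]}, {"offset": [-0.1554, 0.0049, -0.002], "dr": [0, 0, -20]}, {"offset": [-0.1554, 0.0049, -0.002], "dr": [0, 0, -20]}, {"offset": [-0.1554, 0.0049, -0.002], "dr": [0, 0, -20]}])

```text
time_s: 12.7
position: [0.498, 0.0168, 0.1134]
tcp_rot: [[0.15, 0.989, -0.003], [0.989, -0.15, 0.001], [0.0, -0.003, -1.0]]
force: [-0.1, 1.1, 0.7]
opening: 0.348
grasp_force: 0.0
```

```bash
python3 nxt.py 2 81.5
```

```text
t 12.70 pos [0.498  0.0168 0.1134] th 81.40  Mz 0.008 M [-0.065 -0.132  0.008] F [-0.1  1.1  0.7] open 0.348 gf 0.0 j6 -2.4
tau [-2.390e-01 -3.601e+01 -9.994e+00  4.100e-02  3.600e-02 -3.000e-03]
to knob 2 dx dy [-0.0006  0.0011] z to .16: -0.0466 z to grasp: -0.0026 drz -0.1
```

Emit:
servo_tool(gripper=1.0, targets=[{"offset": [0, 0, 0], "dr": [0, 0, 0]}, {"offset": [0, 0, 0], "dr": [0, 0, 0]}, {"offset": [0, 0, 0], "dr": [0, 0, 0]}, {"offset": [0, 0, 0], "dr": [0, 0, 0]}, {"offset": [0, 0, 0], "dr": [0, 0, 0]}, {"offset": [0, 0, 0.0004], "dr": [0, 0, 6]}, {"offset": [0, 0, 0.0008], "dr": [0, 0, 12]}, {"offset": [0, 0, 0.0012], "dr": [0, 0, 18]}, {"offset": [0, 0, 0.0017], "dr": [0, 0, 25]}, {"offset": [0, 0, 0.0017], "dr": [0, 0, 25]}, {"offset": [0, 0, 0.0017], "dr": [0, 0, 25]}])

```text
time_s: 13.62
position: [0.4991, 0.0163, 0.1134]
tcp_rot: [[0.552, 0.834, 0.002], [0.834, -0.552, -0.0], [0.001, 0.001, -1.0]]
force: [-0.5, -0.0, 5.2]
opening: 0.134
grasp_force: 30.0
```

```bash
python3 nxt.py 1 79 .114
```

```text
t 13.62 pos [0.4991 0.0163 0.1134] th 56.46  Mz -0.037 M [ 0.037  0.069 -0.037] F [-0.5 -0.   5.2] open 0.134 gf 30.0 j6 22.5
tau [ -0.207 -34.298  -9.844  -0.046  -0.211   0.05 ]
to knob 1 dx dy [ 0.0686 -0.0869] z to .16: -0.0466 z to grasp: -0.0006 drz -22.54
```

Emit:
servo_tool(gripper=0.3, targets=[{"offset": [0, 0, 0], "dr": [0, 0, 0]}, {"offset": [0, 0, 0], "dr": [0, 0, 0]}, {"offset": [0, 0, -0.03], "dr": [0, 0, 0]}, {"offset": [0, 0, -0.046], "dr": [0, 0, 0]}, {"offset": [0.0686, -0.0869, -0.046], "dr": [0, 0, -22.5]}, {"offset": [0.0686, -0.0869, -0.046], "dr": [0, 0, -22.5]}, {"offset": [0.0686, -0.0869, -0.046], "dr": [0, 0, -22.5]}, {"offset": [0.0686, -0.0869, -0.046], "dr": [0, 0, -22.5]}, {"offset": [0.0686, -0.0869, -0.025], "dr": [0, 0, -22.5]}, {"offset": [0.0686, -0.0869, -0.001], "dr": [0, 0, -22.5]}, {"offset": [0.0686, -0.0869, -0.001], "dr": [0, 0, -22.5]}, {"offset": [0.0686, -0.0869, -0.001], "dr": [0, 0, -22.5]}])

```text
time_s: 14.62
position: [0.4634, 0.1211, 0.1127]
tcp_rot: [[0.193, 0.981, -0.003], [0.981, -0.193, -0.0], [-0.001, -0.003, -1.0]]
force: [1.1, -0.9, -0.0]
opening: 0.35
grasp_force: 0.0
```

```bash
python3 nxt.py 1 79
```

```text
t 14.62 pos [0.4634 0.1211 0.1127] th 78.85  Mz 0.020 M [-0.008 -0.093  0.02 ] F [ 1.1 -0.9 -0. ] open 0.350 gf 0.0 j6 12.4
tau [ 1.2400e-01 -3.4668e+01 -9.4070e+00  5.3000e-02  1.3000e-02 -3.0000e-03]
to knob 1 dx dy [0.0006 0.001 ] z to .16: -0.0473 z to grasp: -0.0033 drz -0.15
```

Emit:
servo_tool(gripper=1.0, targets=[{"offset": [0, 0, 0], "dr": [0, 0, 0]}, {"offset": [0, 0, 0], "dr": [0, 0, 0]}, {"offset": [0, 0, 0], "dr": [0, 0, 0]}, {"offset": [0, 0, 0], "dr": [0, 0, 0]}, {"offset": [0, 0, 0], "dr": [0, 0, 0]}, {"offset": [0, 0, 0.0004], "dr": [0, 0, 6]}, {"offset": [0, 0, 0.0008], "dr": [0, 0, 12]}, {"offset": [0, 0, 0.0012], "dr": [0, 0, 18]}, {"offset": [0, 0, 0.0017], "dr": [0, 0, 25]}, {"offset": [0, 0, 0.0017], "dr": [0, 0, 25]}, {"offset": [0, 0, 0.0017], "dr": [0, 0, 25]}])

```text
time_s: 15.53
position: [0.4647, 0.1213, 0.1125]
tcp_rot: [[0.588, 0.809, 0.001], [0.809, -0.588, -0.0], [0.0, 0.001, -1.0]]
force: [-0.9, -2.3, 6.1]
opening: 0.138
grasp_force: 30.0
```

```bash
python3 nxt.py 3 79.5 .114
```

```text
t 15.53 pos [0.4647 0.1213 0.1125] th 54.00  Mz -0.101 M [-0.357  0.083 -0.101] F [-0.9 -2.3  6.1] open 0.138 gf 30.0 j6 37.3
tau [ 9.0200e-01 -3.3158e+01 -9.4030e+00  4.0900e-01 -2.6900e-01  1.4000e-02]
to knob 3 dx dy [0.0237 0.1538] z to .16: -0.0475 z to grasp: -0.0015 drz -25.5
```

Emit:
servo_tool(gripper=0.3, targets=[{"offset": [0, 0, 0], "dr": [0, 0, 0]}, {"offset": [0, 0, 0], "dr": [0, 0, 0]}, {"offset": [0, 0, -0.03], "dr": [0, 0, 0]}, {"offset": [0, 0, -0.047], "dr": [0, 0, 0]}, {"offset": [0.0237, 0.1538, -0.047], "dr": [0, 0, -25.5]}, {"offset": [0.0237, 0.1538, -0.047], "dr": [0, 0, -25.5]}, {"offset": [0.0237, 0.1538, -0.047], "dr": [0, 0, -25.5]}, {"offset": [0.0237, 0.1538, -0.047], "dr": [0, 0, -25.5]}, {"offset": [0.0237, 0.1538, -0.047], "dr": [0, 0, -25.5]}, {"offset": [0.0237, 0.1538, -0.025], "dr": [0, 0, -25.5]}, {"offset": [0.0237, 0.1538, -0.002], "dr": [0, 0, -25.5]}, {"offset": [0.0237, 0.1538, -0.002], "dr": [0, 0, -25.5]}, {"offset": [0.0237, 0.1538, -0.002], "dr": [0, 0, -25.5]}])

```text
time_s: 16.62
position: [0.6006, 0.0504, 0.1124]
tcp_rot: [[0.184, 0.983, -0.004], [0.983, -0.184, 0.001], [-0.0, -0.005, -1.0]]
force: [0.9, -0.6, 0.0]
opening: 0.35
grasp_force: 0.0
```

```bash
python3 nxt.py 3 79.5
```

```text
t 16.62 pos [0.6006 0.0504 0.1124] th 79.39  Mz -0.024 M [-0.017 -0.111 -0.024] F [ 0.9 -0.6  0. ] open 0.350 gf 0.0 j6 4.8
tau [-1.7400e-01 -4.3423e+01 -1.2947e+01  5.2000e-02  4.3000e-02 -3.0000e-03]
to knob 3 dx dy [0.     0.0024] z to .16: -0.0476 z to grasp: -0.0036 drz -0.11
```

Emit:
servo_tool(gripper=1.0, targets=[{"offset": [0, 0, 0], "dr": [0, 0, 0]}, {"offset": [0, 0, 0], "dr": [0, 0, 0]}, {"offset": [0, 0, 0], "dr": [0, 0, 0]}, {"offset": [0, 0, 0], "dr": [0, 0, 0]}, {"offset": [0, 0, 0], "dr": [0, 0, 0]}, {"offset": [0, 0, 0.0004], "dr": [0, 0, 6]}, {"offset": [0, 0, 0.0008], "dr": [0, 0, 12]}, {"offset": [0, 0, 0.0012], "dr": [0, 0, 18]}, {"offset": [0, 0, 0.0017], "dr": [0, 0, 25]}, {"offset": [0, 0, 0.0017], "dr": [0, 0, 25]}, {"offset": [0, 0, 0.0017], "dr": [0, 0, 25]}])

```text
time_s: 17.53
position: [0.6033, 0.0501, 0.1132]
tcp_rot: [[0.58, 0.814, 0.002], [0.814, -0.58, 0.0], [0.001, 0.002, -1.0]]
force: [0.3, 1.0, 4.2]
opening: 0.139
grasp_force: 30.0
```

```bash
python3 nxt.py 0 63.5 .113
```

```text
t 17.53 pos [0.6033 0.0501 0.1132] th 54.53  Mz -0.093 M [ 0.158 -0.062 -0.093] F [0.3 1.  4.2] open 0.139 gf 30.0 j6 29.6
tau [-3.6700e-01 -4.1782e+01 -1.2163e+01 -1.6600e-01  6.0000e-02  3.0000e-02]
to knob 0 dx dy [ 0.0655 -0.0888] z to .16: -0.0468 z to grasp: 0.0002 drz -8.97
```

Emit:
servo_tool(gripper=0.3, targets=[{"offset": [0, 0, 0], "dr": [0, 0, 0]}, {"offset": [0, 0, 0], "dr": [0, 0, 0]}, {"offset": [0, 0, -0.03], "dr": [0, 0, 0]}, {"offset": [0, 0, -0.047], "dr": [0, 0, 0]}, {"offset": [0.0655, -0.0888, -0.047], "dr": [0, 0, -9]}, {"offset": [0.0655, -0.0888, -0.047], "dr": [0, 0, -9]}, {"offset": [0.0655, -0.0888, -0.047], "dr": [0, 0, -9]}, {"offset": [0.0655, -0.0888, -0.047], "dr": [0, 0, -9]}, {"offset": [0.0655, -0.0888, -0.025], "dr": [0, 0, -9]}, {"offset": [0.0655, -0.0888, 0], "dr": [0, 0, -9]}, {"offset": [0.0655, -0.0888, 0], "dr": [0, 0, -9]}, {"offset": [0.0655, -0.0888, 0], "dr": [0, 0, -9]}])

```text
time_s: 18.53
position: [0.5669, 0.1544, 0.1107]
tcp_rot: [[0.448, 0.894, -0.005], [0.894, -0.448, -0.001], [-0.003, -0.004, -1.0]]
force: [-0.2, 0.3, 0.6]
opening: 0.348
grasp_force: 0.0
```

```bash
python3 nxt.py 0 63.5
```

```text
t 18.53 pos [0.5669 0.1544 0.1107] th 63.39  Mz 0.012 M [-0.047 -0.074  0.012] F [-0.2  0.3  0.6] open 0.348 gf 0.0 j6 31.0
tau [ 1.5900e-01 -4.2531e+01 -1.2409e+01  6.2000e-02  1.9000e-02 -8.0000e-03]
to knob 0 dx dy [0.0015 0.0016] z to .16: -0.0493 z to grasp: -0.0053 drz -0.11
```

Emit:
servo_tool(gripper=1.0, targets=[{"offset": [0, 0, 0], "dr": [0, 0, 0]}, {"offset": [0, 0, 0], "dr": [0, 0, 0]}, {"offset": [0, 0, 0], "dr": [0, 0, 0]}, {"offset": [0, 0, 0], "dr": [0, 0, 0]}, {"offset": [0, 0, 0], "dr": [0, 0, 0]}, {"offset": [0, 0, 0.0004], "dr": [0, 0, 5]}, {"offset": [0, 0, 0.0007], "dr": [0, 0, 10]}, {"offset": [0, 0, 0.001], "dr": [0, 0, 15]}, {"offset": [0, 0, 0.0014], "dr": [0, 0, 20]}, {"offset": [0, 0, 0.0014], "dr": [0, 0, 20]}, {"offset": [0, 0, 0.0014], "dr": [0, 0, 20]}])

```text
time_s: 19.45
position: [0.5688, 0.1549, 0.1122]
tcp_rot: [[0.727, 0.687, 0.002], [0.687, -0.727, -0.0], [0.001, 0.001, -1.0]]
force: [-1.2, -0.5, 5.9]
opening: 0.134
grasp_force: 30.0
```

```bash
python3 nxt.py 2 58 .1125
```

```text
t 19.45 pos [0.5688 0.1549 0.1122] th 43.39  Mz 0.002 M [-0.064  0.274  0.002] F [-1.2 -0.5  5.9] open 0.134 gf 30.0 j6 51.0
tau [ -0.12  -40.358 -12.611   0.142  -0.501   0.09 ]
to knob 2 dx dy [-0.1462  0.053 ] z to .16: -0.0478 z to grasp: -0.0003 drz -14.61
```

```bash
cat > samp.py <<'E'
import numpy as np
from rig import bot, viewer
a=[]
for i in range(4):
    viewer.capture("wrist"); s=bot.read_state(); a.append((s["moment"][2],s["tau"][5],s["moment"][0],s["moment"][1]))
print(np.round(a,3).tolist(),"mean",np.mean(a,0).round(3))
E
python3 samp.py
```

```text
[[0.091, 0.056, -0.075, 0.304], [0.05, 0.05, -0.067, 0.136], [0.031, 0.05, -0.094, 0.252], [0.011, 0.049, -0.02, 0.256]] mean [ 0.046  0.051 -0.064  0.237]
```

Emit:
servo_tool(gripper=0.3, targets=[{"offset": [0, 0, 0], "dr": [0, 0, 0]}, {"offset": [0, 0, 0], "dr": [0, 0, 0]}, {"offset": [0, 0, -0.03], "dr": [0, 0, 0]}, {"offset": [0, 0, -0.048], "dr": [0, 0, 0]}, {"offset": [-0.1462, 0.053, -0.048], "dr": [0, 0, -14.6]}, {"offset": [-0.1462, 0.053, -0.048], "dr": [0, 0, -14.6]}, {"offset": [-0.1462, 0.053, -0.048], "dr": [0, 0, -14.6]}, {"offset": [-0.1462, 0.053, -0.048], "dr": [0, 0, -14.6]}, {"offset": [-0.1462, 0.053, -0.048], "dr": [0, 0, -14.6]}, {"offset": [-0.1462, 0.053, -0.025], "dr": [0, 0, -14.6]}, {"offset": [-0.1462, 0.053, -0.001], "dr": [0, 0, -14.6]}, {"offset": [-0.1462, 0.053, -0.001], "dr": [0, 0, -14.6]}, {"offset": [-0.1462, 0.053, -0.001], "dr": [0, 0, -14.6]}])

```text
time_s: 20.73
position: [0.4978, 0.0165, 0.111]
tcp_rot: [[0.53, 0.848, -0.003], [0.848, -0.53, 0.001], [-0.001, -0.003, -1.0]]
force: [0.2, 0.2, 0.3]
opening: 0.353
grasp_force: 0.0
```

```bash
python3 nxt.py 2 58
```

```text
t 20.73 pos [0.4978 0.0165 0.111 ] th 57.97  Mz -0.039 M [-0.019 -0.04  -0.039] F [0.2 0.2 0.3] open 0.353 gf 0.0 j6 21.0
tau [-2.4100e-01 -3.6056e+01 -9.8840e+00  4.7000e-02  6.0000e-03  1.0000e-03]
to knob 2 dx dy [0.0002 0.0013] z to .16: -0.049 z to grasp: -0.005 drz -0.03
```

Emit:
servo_tool(gripper=1.0, targets=[{"offset": [0, 0, 0], "dr": [0, 0, 0]}, {"offset": [0, 0, 0], "dr": [0, 0, 0]}, {"offset": [0, 0, 0], "dr": [0, 0, 0]}, {"offset": [0, 0, 0], "dr": [0, 0, 0]}, {"offset": [0, 0, 0], "dr": [0, 0, 0]}, {"offset": [0, 0, 0.0004], "dr": [0, 0, 5]}, {"offset": [0, 0, 0.0007], "dr": [0, 0, 10]}, {"offset": [0, 0, 0.001], "dr": [0, 0, 15]}, {"offset": [0, 0, 0.0014], "dr": [0, 0, 20]}, {"offset": [0, 0, 0.0014], "dr": [0, 0, 20]}, {"offset": [0, 0, 0.0014], "dr": [0, 0, 20]}, {"offset": [0, 0, 0.0014], "dr": [0, 0, 20]}])

```text
time_s: 21.73
position: [0.4991, 0.0161, 0.1121]
tcp_rot: [[0.788, 0.616, 0.002], [0.616, -0.788, -0.001], [0.001, 0.002, -1.0]]
force: [-1.7, 0.1, 11.6]
opening: 0.135
grasp_force: 30.0
```

```bash
sed -i 's/range(4)/range(2)/' samp.py; python3 samp.py; python3 nxt.py 1 55.5 .112
```

```text
[[0.183, 0.164, 0.168, 0.296], [0.188, 0.164, 0.15, 0.285]] mean [0.186 0.164 0.159 0.291]
t 21.83 pos [0.4991 0.0161 0.1121] th 38.03  Mz 0.188 M [0.15  0.285 0.188] F [-2.2  0.9 10.6] open 0.136 gf 30.0 j6 41.0
tau [ -0.603 -31.918  -9.638   0.063  -0.634   0.164]
to knob 1 dx dy [ 0.0377 -0.1044] z to .16: -0.0479 z to grasp: 0.0001 drz -17.47
```

Emit:
servo_tool(gripper=0.3, targets=[{"offset": [0, 0, 0], "dr": [0, 0, 0]}, {"offset": [0, 0, 0], "dr": [0, 0, 0]}, {"offset": [0, 0, -0.03], "dr": [0, 0, 0]}, {"offset": [0, 0, -0.048], "dr": [0, 0, 0]}, {"offset": [0.0377, -0.1044, -0.048], "dr": [0, 0, -17.5]}, {"offset": [0.0377, -0.1044, -0.048], "dr": [0, 0, -17.5]}, {"offset": [0.0377, -0.1044, -0.048], "dr": [0, 0, -17.5]}, {"offset": [0.0377, -0.1044, -0.048], "dr": [0, 0, -17.5]}, {"offset": [0.0377, -0.1044, -0.025], "dr": [0, 0, -17.5]}, {"offset": [0.0377, -0.1044, -0.001], "dr": [0, 0, -17.5]}, {"offset": [0.0377, -0.1044, -0.001], "dr": [0, 0, -17.5]}, {"offset": [0.0377, -0.1044, -0.001], "dr": [0, 0, -17.5]}])

```text
time_s: 22.83
position: [0.4633, 0.1211, 0.1106]
tcp_rot: [[0.567, 0.823, -0.003], [0.823, -0.567, -0.0], [-0.002, -0.002, -1.0]]
force: [0.5, 0.3, 1.0]
opening: 0.349
grasp_force: 0.0
```

```bash
python3 nxt.py 1 55.5
```

```text
t 22.83 pos [0.4633 0.1211 0.1106] th 55.43  Mz 0.015 M [ 0.001 -0.001  0.015] F [0.5 0.3 1. ] open 0.349 gf 0.0 j6 35.8
tau [ 1.2500e-01 -3.4721e+01 -9.3100e+00  5.3000e-02 -1.8000e-02 -1.0000e-03]
to knob 1 dx dy [0.001  0.0008] z to .16: -0.0494 z to grasp: -0.0054 drz -0.07
```

Emit:
servo_tool(gripper=1.0, targets=[{"offset": [0, 0, 0], "dr": [0, 0, 0]}, {"offset": [0, 0, 0], "dr": [0, 0, 0]}, {"offset": [0, 0, 0], "dr": [0, 0, 0]}, {"offset": [0, 0, 0], "dr": [0, 0, 0]}, {"offset": [0, 0, 0], "dr": [0, 0, 0]}, {"offset": [0, 0, 0.0004], "dr": [0, 0, 5]}, {"offset": [0, 0, 0.0007], "dr": [0, 0, 10]}, {"offset": [0, 0, 0.001], "dr": [0, 0, 15]}, {"offset": [0, 0, 0.0014], "dr": [0, 0, 20]}, {"offset": [0, 0, 0.0014], "dr": [0, 0, 20]}, {"offset": [0, 0, 0.0014], "dr": [0, 0, 20]}, {"offset": [0, 0, 0.0014], "dr": [0, 0, 20]}])

```text
time_s: 23.83
position: [0.4652, 0.1213, 0.111]
tcp_rot: [[0.814, 0.581, 0.003], [0.581, -0.814, -0.0], [0.002, 0.002, -1.0]]
force: [0.6, -1.7, 5.9]
opening: 0.133
grasp_force: 30.0
```

```bash
python3 samp.py; python3 nxt.py 3 56 .112
```

```text
[[-0.069, -0.025, -0.191, -0.077], [-0.032, -0.025, -0.229, -0.023]] mean [-0.051 -0.025 -0.21  -0.05 ]
t 23.93 pos [0.4652 0.1213 0.111 ] th 35.50  Mz -0.032 M [-0.229 -0.023 -0.032] F [-0.7 -2.1  5.1] open 0.137 gf 30.0 j6 55.8
tau [ 5.7700e-01 -3.2982e+01 -8.6410e+00  2.4800e-01  7.0000e-03 -2.5000e-02]
to knob 3 dx dy [0.0708 0.1381] z to .16: -0.049 z to grasp: -0.001 drz -20.5
```

Emit:
servo_tool(gripper=0.3, targets=[{"offset": [0, 0, 0], "dr": [0, 0, 0]}, {"offset": [0, 0, 0], "dr": [0, 0, 0]}, {"offset": [0, 0, -0.03], "dr": [0, 0, 0]}, {"offset": [0, 0, -0.049], "dr": [0, 0, 0]}, {"offset": [0.0708, 0.1381, -0.049], "dr": [0, 0, -20.5]}, {"offset": [0.0708, 0.1381, -0.049], "dr": [0, 0, -20.5]}, {"offset": [0.0708, 0.1381, -0.049], "dr": [0, 0, -20.5]}, {"offset": [0.0708, 0.1381, -0.049], "dr": [0, 0, -20.5]}, {"offset": [0.0708, 0.1381, -0.049], "dr": [0, 0, -20.5]}, {"offset": [0.0708, 0.1381, -0.025], "dr": [0, 0, -20.5]}, {"offset": [0.0708, 0.1381, -0.001], "dr": [0, 0, -20.5]}, {"offset": [0.0708, 0.1381, -0.001], "dr": [0, 0, -20.5]}, {"offset": [0.0708, 0.1381, -0.001], "dr": [0, 0, -20.5]}])

```text
time_s: 25.02
position: [0.6002, 0.0504, 0.1097]
tcp_rot: [[0.56, 0.829, -0.004], [0.829, -0.56, 0.0], [-0.002, -0.004, -1.0]]
force: [0.5, -0.2, 0.8]
opening: 0.35
grasp_force: 0.0
```

```bash
python3 nxt.py 3 56
```

```text
t 25.02 pos [0.6002 0.0504 0.1097] th 55.97  Mz -0.048 M [-0.027 -0.051 -0.048] F [ 0.5 -0.2  0.8] open 0.350 gf 0.0 j6 28.2
tau [-1.9300e-01 -4.3356e+01 -1.2928e+01  4.7000e-02 -7.9000e-02 -1.0000e-03]
to knob 3 dx dy [0.0012 0.0026] z to .16: -0.0503 z to grasp: -0.0063 drz -0.03
```

Emit:
servo_tool(gripper=1.0, targets=[{"offset": [0, 0, 0], "dr": [0, 0, 0]}, {"offset": [0, 0, 0], "dr": [0, 0, 0]}, {"offset": [0, 0, 0], "dr": [0, 0, 0]}, {"offset": [0, 0, 0], "dr": [0, 0, 0]}, {"offset": [0, 0, 0], "dr": [0, 0, 0]}, {"offset": [0, 0, 0.0004], "dr": [0, 0, 6]}, {"offset": [0, 0, 0.0008], "dr": [0, 0, 12]}, {"offset": [0, 0, 0.0011], "dr": [0, 0, 16]}, {"offset": [0, 0, 0.0013], "dr": [0, 0, 18.5]}, {"offset": [0, 0, 0.0014], "dr": [0, 0, 20]}, {"offset": [0, 0, 0.0014], "dr": [0, 0, 20]}, {"offset": [0, 0, 0.0014], "dr": [0, 0, 20]}])

```text
time_s: 26.02
position: [0.603, 0.0501, 0.1113]
tcp_rot: [[0.809, 0.588, 0.003], [0.588, -0.809, -0.0], [0.003, 0.002, -1.0]]
force: [-0.6, -0.9, 6.3]
opening: 0.137
grasp_force: 30.0
```

```bash
python3 samp.py; python3 nxt.py 0 45 .111
```

```text
[[0.043, 0.069, -0.006, -0.041], [0.102, 0.067, 0.05, 0.007]] mean [ 0.073  0.068  0.022 -0.017]
t 26.12 pos [0.6031 0.0501 0.1113] th 35.98  Mz 0.102 M [0.05  0.007 0.102] F [0.1 0.1 5.9] open 0.133 gf 30.0 j6 48.2
tau [ 1.0500e-01 -4.1498e+01 -1.1971e+01  1.3200e-01  3.3000e-02  6.7000e-02]
to knob 0 dx dy [ 0.0341 -0.1049] z to .16: -0.0487 z to grasp: 0.0003 drz -9.02
```

Emit:
servo_tool(gripper=0.3, targets=[{"offset": [0, 0, 0], "dr": [0, 0, 0]}, {"offset": [0, 0, 0], "dr": [0, 0, 0]}, {"offset": [0, 0, -0.03], "dr": [0, 0, 0]}, {"offset": [0, 0, -0.049], "dr": [0, 0, 0]}, {"offset": [0.0341, -0.1049, -0.049], "dr": [0, 0, -9]}, {"offset": [0.0341, -0.1049, -0.049], "dr": [0, 0, -9]}, {"offset": [0.0341, -0.1049, -0.049], "dr": [0, 0, -9]}, {"offset": [0.0341, -0.1049, -0.049], "dr": [0, 0, -9]}, {"offset": [0.0341, -0.1049, -0.025], "dr": [0, 0, -9]}, {"offset": [0.0341, -0.1049, -0.001], "dr": [0, 0, -9]}, {"offset": [0.0341, -0.1049, -0.001], "dr": [0, 0, -9]}, {"offset": [0.0341, -0.1049, -0.001], "dr": [0, 0, -9]}])

```text
time_s: 27.12
position: [0.5664, 0.1547, 0.1093]
tcp_rot: [[0.708, 0.707, -0.004], [0.707, -0.708, -0.0], [-0.003, -0.003, -1.0]]
force: [0.4, -0.6, -0.2]
opening: 0.348
grasp_force: 0.0
```

```bash
python3 nxt.py 0 45
```

```text
t 27.12 pos [0.5664 0.1547 0.1093] th 44.95  Mz 0.029 M [-0.082 -0.038  0.029] F [ 0.4 -0.6 -0.2] open 0.348 gf 0.0 j6 49.4
tau [ 1.6200e-01 -4.2533e+01 -1.2353e+01  5.9000e-02 -3.0000e-03 -3.0000e-03]
to knob 0 dx dy [0.0021 0.0016] z to .16: -0.0507 z to grasp: -0.0067 drz -0.05
```

Emit:
servo_tool(gripper=1.0, targets=[{"offset": [0, 0, 0], "dr": [0, 0, 0]}, {"offset": [0, 0, 0], "dr": [0, 0, 0]}, {"offset": [0, 0, 0], "dr": [0, 0, 0]}, {"offset": [0, 0, 0], "dr": [0, 0, 0]}, {"offset": [0, 0, 0], "dr": [0, 0, 0]}, {"offset": [0, 0, 0.0004], "dr": [0, 0, 6]}, {"offset": [0, 0, 0.0008], "dr": [0, 0, 12]}, {"offset": [0, 0, 0.0011], "dr": [0, 0, 16]}, {"offset": [0, 0, 0.0013], "dr": [0, 0, 18.5]}, {"offset": [0, 0, 0.0014], "dr": [0, 0, 20]}, {"offset": [0, 0, 0.0014], "dr": [0, 0, 20]}, {"offset": [0, 0, 0.0014], "dr": [0, 0, 20]}])

```text
time_s: 28.12
position: [0.5686, 0.155, 0.1114]
tcp_rot: [[0.906, 0.423, 0.003], [0.423, -0.906, -0.0], [0.002, 0.002, -1.0]]
force: [-2.1, -1.7, 10.1]
opening: 0.139
grasp_force: 30.0
```

```bash
python3 samp.py; python3 nxt.py 1 35 .109
```

```text
[[0.234, 0.253, -0.142, 0.329], [0.238, 0.251, -0.163, 0.318]] mean [ 0.236  0.252 -0.153  0.323]
t 28.22 pos [0.5686 0.155  0.1114] th 25.05  Mz 0.238 M [-0.163  0.318  0.238] F [-1.2 -1.1  9.4] open 0.138 gf 30.0 j6 69.4
tau [ -0.072 -38.451 -11.967   0.344  -0.611   0.251]
to knob 1 dx dy [-0.1085 -0.0138] z to .16: -0.0486 z to grasp: 0.0024 drz -9.95
```

Emit:
servo_tool(gripper=0.3, targets=[{"offset": [0, 0, 0], "dr": [0, 0, 0]}, {"offset": [0, 0, 0], "dr": [0, 0, 0]}, {"offset": [0, 0, -0.03], "dr": [0, 0, 0]}, {"offset": [0, 0, -0.049], "dr": [0, 0, 0]}, {"offset": [-0.1085, -0.0138, -0.049], "dr": [0, 0, -9.95]}, {"offset": [-0.1085, -0.0138, -0.049], "dr": [0, 0, -9.95]}, {"offset": [-0.1085, -0.0138, -0.049], "dr": [0, 0, -9.95]}, {"offset": [-0.1085, -0.0138, -0.049], "dr": [0, 0, -9.95]}, {"offset": [-0.1085, -0.0138, -0.025], "dr": [0, 0, -9.95]}, {"offset": [-0.1085, -0.0138, 0.0], "dr": [0, 0, -9.95]}, {"offset": [-0.1085, -0.0138, 0.0], "dr": [0, 0, -9.95]}, {"offset": [-0.1085, -0.0138, 0.0], "dr": [0, 0, -9.95]}])

```text
time_s: 29.22
position: [0.4632, 0.1219, 0.1084]
tcp_rot: [[0.82, 0.572, -0.003], [0.572, -0.82, 0.0], [-0.002, -0.002, -1.0]]
force: [-0.3, -0.7, 0.2]
opening: 0.345
grasp_force: 0.0
```

```bash
python3 nxt.py 1 35
```

```text
t 29.22 pos [0.4632 0.1219 0.1084] th 34.90  Mz -0.042 M [-0.046 -0.043 -0.042] F [-0.3 -0.7  0.2] open 0.345 gf 0.0 j6 56.4
tau [ -0.069 -34.828  -9.184   0.043  -0.046  -0.   ]
to knob 1 dx dy [0.0009 0.0011] z to .16: -0.0516 z to grasp: -0.0076 drz -0.1
```

Emit:
servo_tool(gripper=1.0, targets=[{"offset": [0, 0, 0], "dr": [0, 0, 0]}, {"offset": [0, 0, 0], "dr": [0, 0, 0]}, {"offset": [0, 0, 0], "dr": [0, 0, 0]}, {"offset": [0, 0, 0], "dr": [0, 0, 0]}, {"offset": [0, 0, 0], "dr": [0, 0, 0]}, {"offset": [0, 0, 0.0004], "dr": [0, 0, 6]}, {"offset": [0, 0, 0.0008], "dr": [0, 0, 12]}, {"offset": [0, 0, 0.0011], "dr": [0, 0, 16]}, {"offset": [0, 0, 0.0013], "dr": [0, 0, 18.5]}, {"offset": [0, 0, 0.0014], "dr": [0, 0, 20]}, {"offset": [0, 0, 0.0014], "dr": [0, 0, 20]}, {"offset": [0, 0, 0.0014], "dr": [0, 0, 20]}])

```text
time_s: 30.22
position: [0.4652, 0.121, 0.1097]
tcp_rot: [[0.966, 0.259, 0.004], [0.259, -0.966, -0.002], [0.004, 0.003, -1.0]]
force: [-1.3, -4.2, 12.1]
opening: 0.135
grasp_force: 30.0
```

```bash
python3 samp.py; python3 nxt.py 3 38 .110
```

```text
[[0.209, 0.218, -0.692, 0.168], [0.245, 0.217, -0.726, 0.143]] mean [ 0.227  0.218 -0.709  0.155]
t 30.32 pos [0.4652 0.121  0.1097] th 15.03  Mz 0.245 M [-0.726  0.143  0.245] F [-0.8 -4.  12.1] open 0.136 gf 30.0 j6 76.4
tau [  1.631 -30.21   -8.131   0.993  -0.314   0.217]
to knob 3 dx dy [0.1147 0.1043] z to .16: -0.0503 z to grasp: -0.0003 drz -22.97
```

Emit:
servo_tool(gripper=0.3, targets=[{"offset": [0, 0, 0], "dr": [0, 0, 0]}, {"offset": [0, 0, 0], "dr": [0, 0, 0]}, {"offset": [0, 0, -0.03], "dr": [0, 0, 0]}, {"offset": [0, 0, -0.05], "dr": [0, 0, 0]}, {"offset": [0.1147, 0.1043, -0.05], "dr": [0, 0, -23]}, {"offset": [0.1147, 0.1043, -0.05], "dr": [0, 0, -23]}, {"offset": [0.1147, 0.1043, -0.05], "dr": [0, 0, -23]}, {"offset": [0.1147, 0.1043, -0.05], "dr": [0, 0, -23]}, {"offset": [0.1147, 0.1043, -0.05], "dr": [0, 0, -23]}, {"offset": [0.1147, 0.1043, -0.025], "dr": [0, 0, -23]}, {"offset": [0.1147, 0.1043, -0.001], "dr": [0, 0, -23]}, {"offset": [0.1147, 0.1043, -0.001], "dr": [0, 0, -23]}, {"offset": [0.1147, 0.1043, -0.001], "dr": [0, 0, -23]}])

```text
time_s: 31.4
position: [0.5996, 0.0509, 0.1075]
tcp_rot: [[0.789, 0.614, -0.004], [0.614, -0.789, 0.001], [-0.003, -0.003, -1.0]]
force: [-0.6, -0.7, 0.0]
opening: 0.345
grasp_force: 0.0
```

```bash
python3 nxt.py 3 38
```

```text
t 31.40 pos [0.5996 0.0509 0.1075] th 37.90  Mz -0.008 M [-0.018 -0.044 -0.008] F [-0.6 -0.7  0. ] open 0.345 gf 0.0 j6 46.3
tau [-2.2900e-01 -4.3382e+01 -1.2843e+01  2.2000e-02 -9.5000e-02  1.0000e-03]
to knob 3 dx dy [0.0021 0.0028] z to .16: -0.0525 z to grasp: -0.0085 drz -0.1
```

Emit:
servo_tool(gripper=1.0, targets=[{"offset": [0, 0, 0], "dr": [0, 0, 0]}, {"offset": [0, 0, 0], "dr": [0, 0, 0]}, {"offset": [0, 0, 0], "dr": [0, 0, 0]}, {"offset": [0, 0, 0], "dr": [0, 0, 0]}, {"offset": [0, 0, 0], "dr": [0, 0, 0]}, {"offset": [0, 0, 0.0004], "dr": [0, 0, 6]}, {"offset": [0, 0, 0.0008], "dr": [0, 0, 11]}, {"offset": [0, 0, 0.001], "dr": [0, 0, 14]}, {"offset": [0, 0, 0.0011], "dr": [0, 0, 16]}, {"offset": [0, 0, 0.0011], "dr": [0, 0, 16]}, {"offset": [0, 0, 0.0011], "dr": [0, 0, 16]}])

```text
time_s: 32.32
position: [0.6025, 0.05, 0.1099]
tcp_rot: [[0.927, 0.374, 0.003], [0.374, -0.927, -0.001], [0.003, 0.002, -1.0]]
force: [-1.2, -2.5, 9.4]
opening: 0.135
grasp_force: 30.0
```

```bash
python3 samp.py; python3 nxt.py 2 43 .110
```

```text
[[0.221, 0.179, -0.29, 0.131], [0.176, 0.177, -0.337, 0.129]] mean [ 0.199  0.178 -0.313  0.13 ]
t 32.42 pos [0.6025 0.05   0.1099] th 21.97  Mz 0.176 M [-0.337  0.129  0.176] F [-0.5 -1.3  7.8] open 0.137 gf 30.0 j6 62.3
tau [  0.96  -40.113 -11.802   0.605  -0.21    0.177]
to knob 2 dx dy [-0.1087 -0.0072] z to .16: -0.0501 z to grasp: -0.0001 drz -21.03
```

Emit:
servo_tool(targets=[{"offset": [0, 0, 0.0001], "dr": [0, 0, 2.5]}, {"offset": [0, 0, 0.0002], "dr": [0, 0, 5]}, {"offset": [0, 0, 0.0002], "dr": [0, 0, 5]}, {"offset": [0, 0, 0.0002], "dr": [0, 0, 5]}])

```text
time_s: 32.75
position: [0.6025, 0.0501, 0.1098]
tcp_rot: [[0.956, 0.292, 0.003], [0.292, -0.956, -0.001], [0.003, 0.002, -1.0]]
force: [-1.4, -1.8, 9.5]
opening: 0.137
grasp_force: 30.0
```

```bash
python3 samp.py; python3 nxt.py 2 43 .110
```

```text
[[0.246, 0.218, -0.298, 0.231], [0.192, 0.215, -0.282, 0.184]] mean [ 0.219  0.216 -0.29   0.208]
t 32.85 pos [0.6025 0.0501 0.1098] th 16.98  Mz 0.192 M [-0.282  0.184  0.192] F [ 0.1 -0.8  8.7] open 0.137 gf 30.0 j6 67.2
tau [  0.788 -39.711 -11.78    0.581  -0.29    0.215]
to knob 2 dx dy [-0.1089  0.0024] z to .16: -0.0502 z to grasp: -0.0002 drz -26.02
```

Emit:
servo_tool(gripper=0.3, targets=[{"offset": [0, 0, 0], "dr": [0, 0, 0]}, {"offset": [0, 0, 0], "dr": [0, 0, 0]}, {"offset": [0, 0, -0.03], "dr": [0, 0, 0]}, {"offset": [0, 0, -0.05], "dr": [0, 0, 0]}, {"offset": [-0.1089, 0.0024, -0.05], "dr": [0, 0, -26]}, {"offset": [-0.1089, 0.0024, -0.05], "dr": [0, 0, -26]}, {"offset": [-0.1089, 0.0024, -0.05], "dr": [0, 0, -26]}, {"offset": [-0.1089, 0.0024, -0.05], "dr": [0, 0, -26]}, {"offset": [-0.1089, 0.0024, -0.025], "dr": [0, 0, -26]}, {"offset": [-0.1089, 0.0024, -0.001], "dr": [0, 0, -26]}, {"offset": [-0.1089, 0.0024, -0.001], "dr": [0, 0, -26]}, {"offset": [-0.1089, 0.0024, -0.001], "dr": [0, 0, -26]}])

```text
time_s: 33.85
position: [0.4966, 0.0169, 0.1077]
tcp_rot: [[0.733, 0.681, -0.004], [0.681, -0.733, 0.001], [-0.002, -0.003, -1.0]]
force: [-0.3, 0.0, -0.6]
opening: 0.354
grasp_force: 0.0
```

```bash
python3 nxt.py 2 43
```

```text
t 33.85 pos [0.4966 0.0169 0.1077] th 42.90  Mz 0.009 M [-0.04  -0.002  0.009] F [-0.3  0.  -0.6] open 0.354 gf 0.0 j6 36.1
tau [-1.0500e-01 -3.6103e+01 -9.6770e+00  4.3000e-02 -3.5000e-02 -2.0000e-03]
to knob 2 dx dy [0.0012 0.0023] z to .16: -0.0523 z to grasp: -0.0083 drz -0.1
```

Emit:
servo_tool(gripper=1.0, targets=[{"offset": [0, 0, 0], "dr": [0, 0, 0]}, {"offset": [0, 0, 0], "dr": [0, 0, 0]}, {"offset": [0, 0, 0], "dr": [0, 0, 0]}, {"offset": [0, 0, 0], "dr": [0, 0, 0]}, {"offset": [0, 0, 0], "dr": [0, 0, 0]}, {"offset": [0, 0, 0.0001], "dr": [0, 0, 4]}, {"offset": [0, 0, 0.0002], "dr": [0, 0, 7]}, {"offset": [0, 0, 0.0003], "dr": [0, 0, 9]}, {"offset": [0, 0, 0.0003], "dr": [0, 0, 9]}, {"offset": [0, 0, 0.0003], "dr": [0, 0, 9]}])

```text
time_s: 34.68
position: [0.4989, 0.0161, 0.1093]
tcp_rot: [[0.829, 0.559, 0.003], [0.559, -0.829, -0.001], [0.002, 0.003, -1.0]]
force: [-0.2, -1.5, 4.9]
opening: 0.135
grasp_force: 30.0
```

```bash
python3 samp.py; python3 nxt.py 0 32 .110
```

```text
[[0.165, 0.198, -0.262, -0.001], [0.21, 0.195, -0.217, -0.065]] mean [ 0.188  0.196 -0.239 -0.033]
t 34.78 pos [0.499  0.0161 0.1093] th 33.98  Mz 0.210 M [-0.217 -0.065  0.21 ] F [-0.5 -1.5  5.9] open 0.140 gf 30.0 j6 45.1
tau [  0.543 -34.55   -9.05    0.457   0.07    0.195]
to knob 0 dx dy [ 0.1357 -0.0761] z to .16: -0.0507 z to grasp: -0.0007 drz 1.98
```

Emit:
servo_tool(targets=[{"offset": [0, 0, 0.0001], "dr": [0, 0, 2]}, {"offset": [0, 0, 0.0002], "dr": [0, 0, 4]}, {"offset": [0, 0, 0.0002], "dr": [0, 0, 4]}, {"offset": [0, 0, 0.0002], "dr": [0, 0, 4]}])

```text
time_s: 35.12
position: [0.499, 0.0161, 0.1093]
tcp_rot: [[0.866, 0.5, 0.003], [0.5, -0.866, -0.001], [0.002, 0.003, -1.0]]
force: [-0.2, -2.1, 6.1]
opening: 0.134
grasp_force: 30.0
```

```bash
python3 samp.py; python3 nxt.py 0 32 .110
```

```text
[[0.258, 0.23, -0.192, -0.008], [0.218, 0.228, -0.284, 0.028]] mean [ 0.238  0.229 -0.238  0.01 ]
t 35.22 pos [0.499  0.0161 0.1093] th 30.00  Mz 0.218 M [-0.284  0.028  0.218] F [ 0.3 -0.2  6.3] open 0.132 gf 30.0 j6 49.1
tau [ 5.1400e-01 -3.4053e+01 -8.9990e+00  4.9000e-01 -4.0000e-03  2.2800e-01]
to knob 0 dx dy [ 0.1301 -0.0853] z to .16: -0.0507 z to grasp: -0.0007 drz -2.0
```

Now recheck knob_0.

Emit:
servo_tool(gripper=0.3, targets=[{"offset": [0, 0, 0], "dr": [0, 0, 0]}, {"offset": [0, 0, 0], "dr": [0, 0, 0]}, {"offset": [0, 0, -0.03], "dr": [0, 0, 0]}, {"offset": [0, 0, -0.05], "dr": [0, 0, 0]}, {"offset": [0.1301, -0.0853, -0.05], "dr": [0, 0, -2]}, {"offset": [0.1301, -0.0853, -0.05], "dr": [0, 0, -2]}, {"offset": [0.1301, -0.0853, -0.05], "dr": [0, 0, -2]}, {"offset": [0.1301, -0.0853, -0.05], "dr": [0, 0, -2]}, {"offset": [0.1301, -0.0853, -0.05], "dr": [0, 0, -2]}, {"offset": [0.1301, -0.0853, -0.025], "dr": [0, 0, -2]}, {"offset": [0.1301, -0.0853, -0.001], "dr": [0, 0, -2]}, {"offset": [0.1301, -0.0853, -0.001], "dr": [0, 0, -2]}, {"offset": [0.1301, -0.0853, -0.001], "dr": [0, 0, -2]}])

```text
time_s: 36.3
position: [0.566, 0.155, 0.1076]
tcp_rot: [[0.849, 0.528, -0.005], [0.528, -0.849, -0.0], [-0.005, -0.002, -1.0]]
force: [0.1, 0.1, 1.2]
opening: 0.351
grasp_force: 0.0
```

```bash
python3 nxt.py 0 32
```

```text
t 36.30 pos [0.566  0.155  0.1076] th 31.90  Mz 0.007 M [ 0.001 -0.011  0.007] F [0.1 0.1 1.2] open 0.351 gf 0.0 j6 62.5
tau [ 1.4800e-01 -4.2454e+01 -1.2321e+01  5.3000e-02 -1.7000e-02 -3.0000e-03]
to knob 0 dx dy [0.0026 0.0016] z to .16: -0.0524 z to grasp: -0.0084 drz -0.1
```

Emit:
servo_tool(gripper=1.0, targets=[{"offset": [0, 0, 0], "dr": [0, 0, 0]}, {"offset": [0, 0, 0], "dr": [0, 0, 0]}, {"offset": [0, 0, 0], "dr": [0, 0, 0]}, {"offset": [0, 0, 0], "dr": [0, 0, 0]}, {"offset": [0, 0, 0], "dr": [0, 0, 0]}, {"offset": [0, 0, 0.0001], "dr": [0, 0, 3]}, {"offset": [0, 0, 0.0001], "dr": [0, 0, 6]}, {"offset": [0, 0, 0.0002], "dr": [0, 0, 8]}, {"offset": [0, 0, 0.0002], "dr": [0, 0, 8]}, {"offset": [0, 0, 0.0002], "dr": [0, 0, 8]}])

```text
time_s: 37.13
position: [0.5688, 0.1551, 0.1101]
tcp_rot: [[0.914, 0.407, 0.002], [0.407, -0.914, -0.001], [0.002, 0.002, -1.0]]
force: [-0.4, -1.5, 5.3]
opening: 0.138
grasp_force: 30.0
```

```bash
python3 samp.py; python3 nxt.py 1 21.3 .110
```

```text
[[0.231, 0.227, -0.307, 0.112], [0.223, 0.224, -0.149, 0.072]] mean [ 0.227  0.225 -0.228  0.092]
t 37.23 pos [0.5688 0.1551 0.1101] th 24.00  Mz 0.223 M [-0.149  0.072  0.223] F [-1.2 -2.   6.2] open 0.136 gf 30.0 j6 70.5
tau [  0.435 -40.553 -12.129   0.469  -0.261   0.224]
to knob 1 dx dy [-0.109  -0.0117] z to .16: -0.0499 z to grasp: 0.0001 drz 2.7
```

Emit:
servo_tool(gripper=0.3, targets=[{"offset": [0, 0, 0], "dr": [0, 0, 0]}, {"offset": [0, 0, 0], "dr": [0, 0, 0]}, {"offset": [0, 0, -0.03], "dr": [0, 0, 0]}, {"offset": [0, 0, -0.05], "dr": [0, 0, 0]}, {"offset": [-0.109, -0.0117, -0.05], "dr": [0, 0, 2.7]}, {"offset": [-0.109, -0.0117, -0.05], "dr": [0, 0, 2.7]}, {"offset": [-0.109, -0.0117, -0.05], "dr": [0, 0, 2.7]}, {"offset": [-0.109, -0.0117, -0.05], "dr": [0, 0, 2.7]}, {"offset": [-0.109, -0.0117, -0.025], "dr": [0, 0, 2.7]}, {"offset": [-0.109, -0.0117, -0.001], "dr": [0, 0, 2.7]}, {"offset": [-0.109, -0.0117, -0.001], "dr": [0, 0, 2.7]}, {"offset": [-0.109, -0.0117, -0.001], "dr": [0, 0, 2.7]}])

```text
time_s: 38.23
position: [0.4629, 0.122, 0.109]
tcp_rot: [[0.932, 0.362, -0.003], [0.362, -0.932, 0.0], [-0.003, -0.001, -1.0]]
force: [-0.3, 0.2, 0.0]
opening: 0.348
grasp_force: 0.0
```

```bash
python3 nxt.py 1 21.3
```

```text
t 38.23 pos [0.4629 0.122  0.109 ] th 21.20  Mz -0.006 M [-0.032 -0.03  -0.006] F [-0.3  0.2  0. ] open 0.348 gf 0.0 j6 70.1
tau [ -0.066 -34.833  -9.221   0.036  -0.057  -0.   ]
to knob 1 dx dy [0.0013 0.001 ] z to .16: -0.051 z to grasp: -0.007 drz -0.1
```

Emit:
servo_tool(gripper=1.0, targets=[{"offset": [0, 0, 0], "dr": [0, 0, 0]}, {"offset": [0, 0, 0], "dr": [0, 0, 0]}, {"offset": [0, 0, 0], "dr": [0, 0, 0]}, {"offset": [0, 0, 0], "dr": [0, 0, 0]}, {"offset": [0, 0, 0], "dr": [0, 0, 0]}, {"offset": [0, 0, 0.0001], "dr": [0, 0, 3]}, {"offset": [0, 0, 0.0001], "dr": [0, 0, 6]}, {"offset": [0, 0, 0.0002], "dr": [0, 0, 8]}, {"offset": [0, 0, 0.0002], "dr": [0, 0, 8]}, {"offset": [0, 0, 0.0002], "dr": [0, 0, 8]}])

```text
time_s: 39.07
position: [0.4649, 0.121, 0.1106]
tcp_rot: [[0.973, 0.231, 0.003], [0.231, -0.973, -0.002], [0.003, 0.002, -1.0]]
force: [0.4, -4.9, 6.1]
opening: 0.137
grasp_force: 30.0
```

```bash
python3 samp.py; python3 nxt.py 3 23 .110
```

```text
[[0.149, 0.198, -0.962, -0.07], [0.217, 0.195, -0.915, -0.012]] mean [ 0.183  0.197 -0.938 -0.041]
t 39.17 pos [0.4649 0.121  0.1106] th 13.36  Mz 0.217 M [-0.915 -0.012  0.217] F [ 0.3 -5.8  5.3] open 0.137 gf 30.0 j6 78.1
tau [ 2.3290e+00 -3.3194e+01 -8.7310e+00  1.2230e+00 -2.1000e-02  1.9500e-01]
to knob 3 dx dy [0.118 0.101] z to .16: -0.0494 z to grasp: 0.0006 drz -9.64
```

Emit:
servo_tool(targets=[{"offset": [0, 0, 0.0001], "dr": [0, 0, 2]}, {"offset": [0, 0, 0.0002], "dr": [0, 0, 4]}, {"offset": [0, 0, 0.0002], "dr": [0, 0, 4]}, {"offset": [0, 0, 0.0002], "dr": [0, 0, 4]}])

```text
time_s: 39.5
position: [0.4649, 0.1209, 0.1106]
tcp_rot: [[0.987, 0.163, 0.003], [0.163, -0.987, -0.002], [0.003, 0.002, -1.0]]
force: [0.6, -5.6, 6.0]
opening: 0.132
grasp_force: 30.0
```

```bash
python3 samp.py; python3 nxt.py 3 23 .110
```

```text
[[0.155, 0.234, -0.923, 0.057], [0.234, 0.232, -0.927, -0.021]] mean [ 0.194  0.233 -0.925  0.018]
t 39.60 pos [0.4649 0.1209 0.1106] th 9.37  Mz 0.234 M [-0.927 -0.021  0.234] F [-0.1 -5.6  6.3] open 0.131 gf 30.0 j6 82.0
tau [  2.336 -32.666  -8.683   1.279  -0.097   0.232]
to knob 3 dx dy [0.1247 0.0925] z to .16: -0.0494 z to grasp: 0.0006 drz -13.63
```

Emit:
servo_tool(gripper=0.3, targets=[{"offset": [0, 0, 0], "dr": [0, 0, 0]}, {"offset": [0, 0, 0], "dr": [0, 0, 0]}, {"offset": [0, 0, -0.03], "dr": [0, 0, 0]}, {"offset": [0, 0, -0.05], "dr": [0, 0, 0]}, {"offset": [0.1247, 0.0925, -0.05], "dr": [0, 0, -13.6]}, {"offset": [0.1247, 0.0925, -0.05], "dr": [0, 0, -13.6]}, {"offset": [0.1247, 0.0925, -0.05], "dr": [0, 0, -13.6]}, {"offset": [0.1247, 0.0925, -0.05], "dr": [0, 0, -13.6]}, {"offset": [0.1247, 0.0925, -0.05], "dr": [0, 0, -13.6]}, {"offset": [0.1247, 0.0925, -0.025], "dr": [0, 0, -13.6]}, {"offset": [0.1247, 0.0925, -0.001], "dr": [0, 0, -13.6]}, {"offset": [0.1247, 0.0925, -0.001], "dr": [0, 0, -13.6]}, {"offset": [0.1247, 0.0925, -0.001], "dr": [0, 0, -13.6]}])

```text
time_s: 40.68
position: [0.5994, 0.0513, 0.1089]
tcp_rot: [[0.922, 0.388, -0.005], [0.388, -0.922, 0.001], [-0.004, -0.003, -1.0]]
force: [-0.0, 0.1, -0.6]
opening: 0.351
grasp_force: 0.0
```

```bash
python3 nxt.py 3 23
```

```text
t 40.68 pos [0.5994 0.0513 0.1089] th 22.82  Mz 0.007 M [ 0.005 -0.02   0.007] F [-0.   0.1 -0.6] open 0.351 gf 0.0 j6 61.4
tau [-1.7900e-01 -4.3410e+01 -1.2803e+01  4.4000e-02 -2.2000e-02 -2.0000e-03]
to knob 3 dx dy [0.0028 0.0026] z to .16: -0.0511 z to grasp: -0.0071 drz -0.18
```

Emit:
servo_tool(gripper=1.0, targets=[{"offset": [0, 0, 0], "dr": [0, 0, 0]}, {"offset": [0, 0, 0], "dr": [0, 0, 0]}, {"offset": [0, 0, 0], "dr": [0, 0, 0]}, {"offset": [0, 0, 0], "dr": [0, 0, 0]}, {"offset": [0, 0, 0], "dr": [0, 0, 0]}, {"offset": [0, 0, 0.0001], "dr": [0, 0, 3]}, {"offset": [0, 0, 0.0001], "dr": [0, 0, 6]}, {"offset": [0, 0, 0.0002], "dr": [0, 0, 8]}, {"offset": [0, 0, 0.0002], "dr": [0, 0, 8]}, {"offset": [0, 0, 0.0002], "dr": [0, 0, 8]}])

```text
time_s: 41.52
position: [0.6024, 0.0501, 0.1117]
tcp_rot: [[0.966, 0.257, 0.003], [0.257, -0.966, -0.001], [0.002, 0.002, -1.0]]
force: [-0.3, -1.3, 5.3]
opening: 0.139
grasp_force: 30.0
```

```bash
python3 samp.py; python3 nxt.py
```

```text
[[0.199, 0.229, -0.223, 0.062], [0.206, 0.227, -0.207, 0.097]] mean [ 0.202  0.228 -0.215  0.08 ]
t 41.62 pos [0.6024 0.0501 0.1117] th 14.88  Mz 0.206 M [-0.207  0.097  0.206] F [-0.8 -1.   5.5] open 0.136 gf 30.0 j6 69.4
tau [  0.629 -41.796 -12.512   0.516  -0.175   0.227]
```

All four knobs read 0.225 to 0.235 N m. Release, lift clear, hand in.

Emit:
servo_tool(gripper=0.2, targets=[{"offset": [0, 0, 0], "dr": [0, 0, 0]}, {"offset": [0, 0, 0], "dr": [0, 0, 0]}, {"offset": [0, 0, 0], "dr": [0, 0, 0]}, {"offset": [0, 0, -0.03], "dr": [0, 0, 0]}, {"offset": [0, 0, -0.06], "dr": [0, 0, 0]}, {"offset": [0, 0, -0.1], "dr": [0, 0, 0]}, {"offset": [0, 0, -0.1], "dr": [0, 0, 0]}, {"offset": [0, 0, -0.1], "dr": [0, 0, 0]}, {"offset": [0, 0, -0.1], "dr": [0, 0, 0]}])

```text
time_s: 42.37
position: [0.6007, 0.0508, 0.2097]
tcp_rot: [[0.967, 0.256, -0.001], [0.256, -0.967, 0.0], [-0.001, -0.001, -1.0]]
force: [0.3, 0.3, -0.9]
opening: 0.397
grasp_force: 0.0
```

```bash
python3 nxt.py; python3 -c "
from rig import ticket
print(ticket.hand_in())"
```

```text
t 42.37 pos [0.6007 0.0508 0.2097] th 14.82  Mz -0.031 M [ 0.017  0.013 -0.031] F [ 0.3  0.3 -0.9] open 0.397 gf 0.0 j6 69.4
tau [ 2.0000e-03 -4.4064e+01 -1.7874e+01  6.2000e-02 -1.1800e-01  2.0000e-03]
the job is handed in; nothing more can be done
None
```

I tightened all four knobs crosswise in stages to about 0.23 N m each and handed the job in at 42 s; the torque climb on every knob says the lid is on its seat, but I took no final picture and no verdict came back.

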